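# Pack the reagent tub and press its lid airtight

### The arm

A 7-joint arm with a two-finger parallel gripper is mounted at the origin on a cart in front of the work surface, level with it; the furniture and walls round the work are solid. World frame = base frame: x ahead of the robot, y to its left, z up, the work surface at z = 0. Lengths are in m, angles in degrees, forces in N, time in s.
With the tool pointing down it reaches from about 0.425 to 0.875 m from the base axis. Payload 4.7 kg.
Tool frame: the origin (TCP) lies on the centre line of the jaws, within the pads' length; the fingertips stand 11 mm ahead of it and the grasp point (between the pads) lies 8 mm behind it; z points along the fingers, y is the direction in which the jaws open and shut (so a half turn about z gives the same grasp; the last joint's range is limited). The gripper opens to 85 mm and grips with 20 to 120 N. Pads are 22 mm wide; open, the fingers measure 114 mm over their backs; the gripper's body (76 mm by 85 mm) begins 54 mm behind the grasp point. The pads swing forward as they close: fully open they stand 13 mm farther back than shut.
Start: joints at [-72.244, 18.392, -4.016, 83.108, 1.295, 78.541, -3.26], TCP at [0.19, 0.622, 0.242] pointing down, gripper open.
Joint ranges: [-163.93, 163.93], [-17.29, 119.83], [-79.2, 71.16], [3.27, 140.29], [-89.18, 269.18], [5.43, 117.66], [-154.24, 154.24]. Speed limits (degrees/s): [147.25, 147.25, 180, 180, 180, 180, 180].

### API

Orientations are given as [roll, pitch, yaw] about the fixed x, y, z axes, in that order (R = Rz(yaw) Ry(pitch) Rx(roll)).
In Python, from cell import manip gives the robot as it stands.
- The arm moves only by the shell command python3 -m pendant 'ROWS' [FORCE]. ROWS is JSON, a list of rows, each an object of numbers: "dx", "dy", "dz": the shift along the tool's x, y, z in mm; "twist": the turn about the tool's z in degrees; "hand": the finger opening in mm, from 0 to 85.4. In form: [{"dx": .., "dy": .., "dz": .., "twist": .., "hand": ..}, ...]. A call has 1 to 5 rows; each row is the pose to reach, as a shift and turn from the pose commanded when the call began, along the tool's axes at that moment; what a row does not reach only later rows make up. A row lasts 1/8 s, in which the tool goes at most 62.5 mm and 10.7 degrees, less where a joint would pass 70% of its speed; a pose out of reach is approached as far as the arm can. A call with a gripper value outside its range is refused whole. The fingers move at their own pace and stop on an object; FORCE is the grip in N (left out, the last holds). Time passes only in rows, so rows that repeat a pose let the fingers close. It gives the time, the measured TCP pose, the force and the opening at its end, in the units of the state.
- manip.observe(): the state, without advancing time (a new reading comes with each control period).
- manip.grab_frame(name): name is "scene" or "top" or "wrist"; returns a dict with "img" (420x560x3 uint8, red, green, blue), "fx", "fy", "cx", "cy" (pixels), "k1" (the pictures are not rectified: a ray, as slopes to the right and down, at radius r is drawn at 1 + k1 r^2 times it, then the intrinsics apply), "xyz" and "orientation" of the camera in the world; the wrist camera has in their place "tool_from_camera" (4x4, takes a point from camera to tool coordinates, whose origin is the TCP and whose axes are the flange's). Camera axes: x right, y up, looking along -z (the intrinsics and any distortion apply to the point x, -y, -z); pixel columns grow to the right and rows downward; lengths in m; the calibration is good to about 2 mm. A picture is of the moment at which its call begins: read the wrist's pose just before it. There is no depth.
- manip.hand_in(): hands the job in, once; it reports no verdict.
The state is a dict: "clock": time; "q": joint angles; "qd": joint speeds; "tau": joint torques, N m; "eef_pos": TCP position; "tool_rot": TCP orientation; "wrist_force": force on the tool from outside, world axes, zero at the start; "wrist_torque": the same for the moment, N m; "finger_gap": opening from 0.0 (shut) to 1.0 (fully open).
Only numpy, scipy, OpenCV 4.12 (cv2) and the standard library are available. Lean on these libraries where they do the work, as an engineer would, in place of code of your own. Each camera call takes 0.05 s, during which the arm holds its last target.

### The job

Pack the white tub for transport: stand all the white blue-capped bottles upright in it, in one straight row along the blue channel down its middle, and only then put the blue lid on. Press the lid down point by point round its edge (one thumb mark after another, not all at once with one push in the middle) until it is fully home and level all the way round, let go of everything, and leave the jar, the brown bottle and the carton where they stand.

Things in the scene. Friction and masses are not known exactly. Their poses are not given: they have to be found in the camera images.
- tub: the open white tub, fixed to the worktop. Origin at the centre of its underside; x axis across it, y axis along it, z up. Inside 140 (x) by 236 (y) mm, floor and walls 5 mm thick, rim 88 mm above the worktop with a flange 168 by 264 mm over all
- tub_floor (a point): centre of the tub's inner floor, in the channel, 5 mm above the worktop; axes as the tub. The channel runs along y at x = 0 between two blue rails on the floor, 26 mm high, their inner faces 58 mm apart
- tub_rim (a point): centre of the tub's mouth, at rim height (88 mm above the worktop); axes as the tub. On the rim lies an orange sealing bead in six pieces (four corners, middle of both long sides); each stands 10 mm above the rim, takes about 7 N to push down, sinks until level with the rim and stays down
- lid_handle (a point): centre of the white bar handle in the middle of the loose blue lid: bar 16 (x) by 90 (y) by 14 (z) mm on two posts at its ends, its underside 20 mm above the lid's upper face; 49 mm above the worktop while the lid lies there. y runs along the bar and along the lid, z up. Lid 0.28 kg
- lid_under (a point): centre of the underside of the lid's panel, 35 mm below the handle's centre; axes as the lid. It is 10 mm above the rim when resting on the bead, level with the rim when seated. Panel 172 by 268 mm, 8 mm thick; a plug frame under it (130 by 226 mm outside, 14 mm deep) enters the tub with 5 mm play all round, either way round
- press_a (a point): thumb mark (white dot, 16 mm) on the lid's upper face, over the sealing bead and 10 mm in from the lid's edge: corner at the lid's -x, -y. Its height above the tub's underside is 96 mm when seated there, 106 mm when the lid just rests on the bead
- press_b (a point): thumb mark (white dot, 16 mm) on the lid's upper face, over the sealing bead and 10 mm in from the lid's edge: corner at +x, -y. Its height above the tub's underside is 96 mm when seated there, 106 mm when the lid just rests on the bead
- press_c (a point): thumb mark (white dot, 16 mm) on the lid's upper face, over the sealing bead and 10 mm in from the lid's edge: corner at +x, +y. Its height above the tub's underside is 96 mm when seated there, 106 mm when the lid just rests on the bead
- press_d (a point): thumb mark (white dot, 16 mm) on the lid's upper face, over the sealing bead and 10 mm in from the lid's edge: corner at -x, +y. Its height above the tub's underside is 96 mm when seated there, 106 mm when the lid just rests on the bead
- press_e (a point): thumb mark (white dot, 16 mm) on the lid's upper face, over the sealing bead and 10 mm in from the lid's edge: middle of the long side at -x. Its height above the tub's underside is 96 mm when seated there, 106 mm when the lid just rests on the bead
- press_f (a point): thumb mark (white dot, 16 mm) on the lid's upper face, over the sealing bead and 10 mm in from the lid's edge: middle of the long side at +x. Its height above the tub's underside is 96 mm when seated there, 106 mm when the lid just rests on the bead
- bottle1_mid (a point): one of up to four identical white bottles with a blue screw cap, 45 mm across the body, 80 mm high (body straight up to about 58 mm, then a shoulder and a 25 mm wide cap from 61 mm up), 0.11 kg, smooth; the point is on its axis, 40 mm above its base; z axis runs up through the cap. Between two and four of the four are present.
- bottle2_mid (a point): one of up to four identical white bottles with a blue screw cap, 45 mm across the body, 80 mm high (body straight up to about 58 mm, then a shoulder and a 25 mm wide cap from 61 mm up), 0.11 kg, smooth; the point is on its axis, 40 mm above its base; z axis runs up through the cap. Between two and four of the four are present.
- bottle3_mid (a point): one of up to four identical white bottles with a blue screw cap, 45 mm across the body, 80 mm high (body straight up to about 58 mm, then a shoulder and a 25 mm wide cap from 61 mm up), 0.11 kg, smooth; the point is on its axis, 40 mm above its base; z axis runs up through the cap. Between two and four of the four are present.
- bottle4_mid (a point): one of up to four identical white bottles with a blue screw cap, 45 mm across the body, 80 mm high (body straight up to about 58 mm, then a shoulder and a 25 mm wide cap from 61 mm up), 0.11 kg, smooth; the point is on its axis, 40 mm above its base; z axis runs up through the cap. Between two and four of the four are present.
- cotton_jar: round steel jar with a lid, 107 mm across, 116 mm high; bystander; origin at the centre of its underside
- iodine_bottle: brown bottle with a black cap, 52 mm across, 90 mm high; bystander; origin at the centre of its underside
- pad_box: blue carton, 58 by 88 by 62 mm; bystander, near the wire basket that hangs low over the far right of the worktop (keep arms clear of it); origin at the centre of its underside

How it is judged:
By the outcome, as a careful person would: the job done as asked, in the order asked, and still so for the second after the job is handed in, with the robot touching nothing.
Of bottle1, bottle2, bottle3, bottle4 only 2 to 4 are there at a start; the rules pass over those that are not, and their reading is None.
At some moment in a run one of bottle1, bottle2, bottle3, bottle4 may be knocked a few centimetres aside while the robot is not near it.
It also fails if it takes over 210 s, if anything falls off the work surface, if the arm or the gripper's body presses on something with over 40 N, if the wrist force passes 120 N, or if a joint passes its speed limit or range.

## Working session

There is one attempt and no reset: what is moved stays moved. The work goes in short steps, Python scripts to look and compute and a shell command to move; the robot and the scene stay as the last step left them, time stands still between calls to the robot, and variables do not carry over. Pictures are saved under pics/ and viewed, and the job is handed in when it is done.

```bash
ls; mkdir -p pics; cat > h.py <<'E'
import numpy as np, cv2
from cell import manip
from scipy.spatial.transform import Rotation as R
def save(name,fn):
    f=manip.grab_frame(name); cv2.imwrite('pics/'+fn,f['img'][:,:,::-1]); return f
E
python3 - <<'E'
from h import *
s=manip.observe(); print(s)
import pickle
for n in ['scene','top','wrist']:
    f=save(n,n+'0.png'); print({k:v for k,v in f.items() if k!='img'}); pickle.dump(f,open(n+'0.pkl','wb'))
E
```

```text
pics
{'clock': 0.0, 'q': array([-72.24292913,  18.43704345,  -4.01490888,  83.17373684,
         1.29389535,  78.53993286,  -3.25866509]), 'qd': array([ 0.13227474,  0.00566066, -0.01388947,  0.12890518, -0.00216093,
        0.0256129 , -0.00925172]), 'tau': array([ 4.34134754e-04, -4.93595409e+01, -3.81901525e-01, -3.14325714e+01,
        1.31839217e-02,  1.16689189e-02, -2.13918167e-05]), 'eef_pos': array([0.1893906 , 0.62127157, 0.24125644]), 'tool_rot': array([-1.79894463e+02,  4.79618946e-03,  1.63053181e+02]), 'wrist_force': array([ 0.4573996 , -0.74154754, -0.32042352]), 'wrist_torque': array([ 0.02442502, -0.01379701, -0.04028227]), 'finger_gap': 1.0013519775793052}
{'fx': 436.53619916845184, 'fy': 436.53619916845184, 'cx': 278.48988312529934, 'cy': 208.34194843943382, 'k1': 0.019881911670284903, 'xyz': array([0.06556742, 0.98441265, 0.62346105]), 'orientation': array([  65.04504989,   -0.80037304, -152.81929044])}
{'fx': 479.82333609516604, 'fy': 479.82333609516604, 'cx': 272.5815882386887, 'cy': 205.08175720042158, 'k1': -0.018754664486124173, 'xyz': array([ 0.21996791, -0.02277121,  1.82038309]), 'orientation': array([ 1.17688815e+01, -2.33659282e-03, -9.18214865e+01])}
{'fx': 306.0184112633786, 'fy': 306.0184112633786, 'cx': 281.4073959593292, 'cy': 207.31780174376618, 'k1': -0.05544287424805945, 'tool_from_camera': array([[-7.20488301e-04,  9.50414119e-01,  3.10986308e-01,
         7.96292233e-02],
       [ 9.99999739e-01,  7.02593776e-04,  1.69567172e-04,
        -6.38696545e-04],
       [-5.73380099e-05,  3.10986349e-01, -9.50414377e-01,
        -1.31622093e-01],
       [ 0.00000000e+00,  0.00000000e+00,  0.00000000e+00,
         1.00000000e+00]])}
```

View pics/scene0.png

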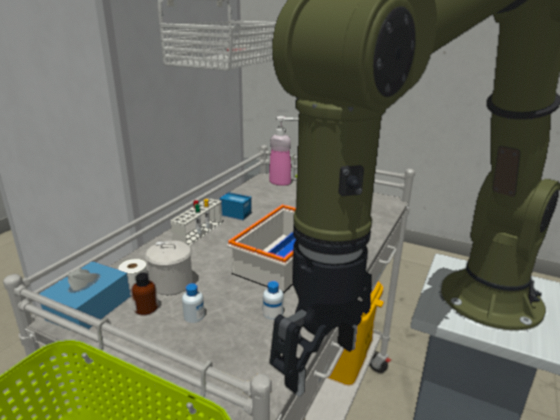

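View pics/top0.png

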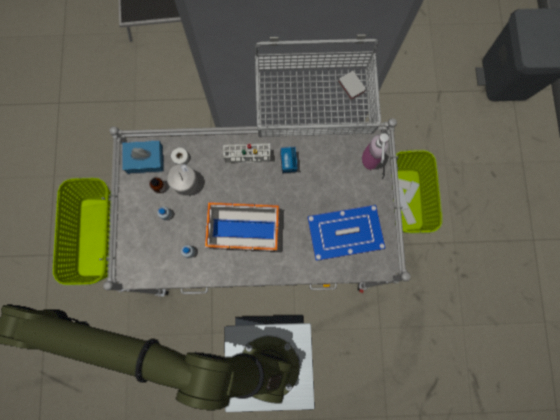

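View pics/wrist0.png

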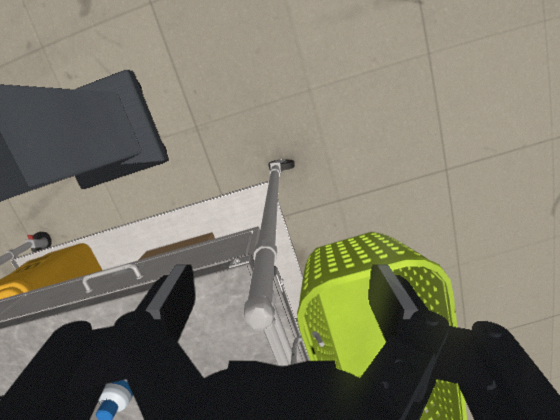

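```bash
cat >> h.py <<'E'
def campose(f,s=None):
    if 'tool_from_camera' in f:
        T=np.eye(4);T[:3,:3]=R.from_euler('xyz',s['tool_rot'],degrees=True).as_matrix();T[:3,3]=s['eef_pos']
        return T@f['tool_from_camera']
    T=np.eye(4);T[:3,:3]=R.from_euler('xyz',f['orientation'],degrees=True).as_matrix();T[:3,3]=f['xyz'];return T
def ray(f,u,v,s=None):
    d=np.array([(u-f['cx'])/f['fx'],(v-f['cy'])/f['fy']]);p=d.copy()
    for _ in range(20): p=d/(1+f['k1']*(p@p))
    T=campose(f,s); return T[:3,3],T[:3,:3]@np.array([p[0],-p[1],-1])
def onz(f,u,v,z,s=None):
    o,d=ray(f,u,v,s); return o+d*(z-o[2])/d[2]
def proj(f,P,s=None):
    T=campose(f,s); c=T[:3,:3].T@(np.array(P)-T[:3,3]); p=np.array([c[0],-c[1]])/-c[2]
    p=p*(1+f['k1']*(p@p)); return p*f['fx']+[f['cx'],f['cy']]
def crop(src,fn,x0,y0,x1,y1,k):
    im=cv2.imread('pics/'+src)[y0:y1,x0:x1]; im=cv2.resize(im,None,fx=k,fy=k,interpolation=cv2.INTER_CUBIC)
    cv2.imwrite('pics/'+fn,im)
E
python3 - <<'E'
from h import *
crop('top0.png','t1.png',110,120,310,270,4)
crop('top0.png','t2.png',300,190,400,265,7)
E
```

```text
(no output)
```

View pics/t1.png

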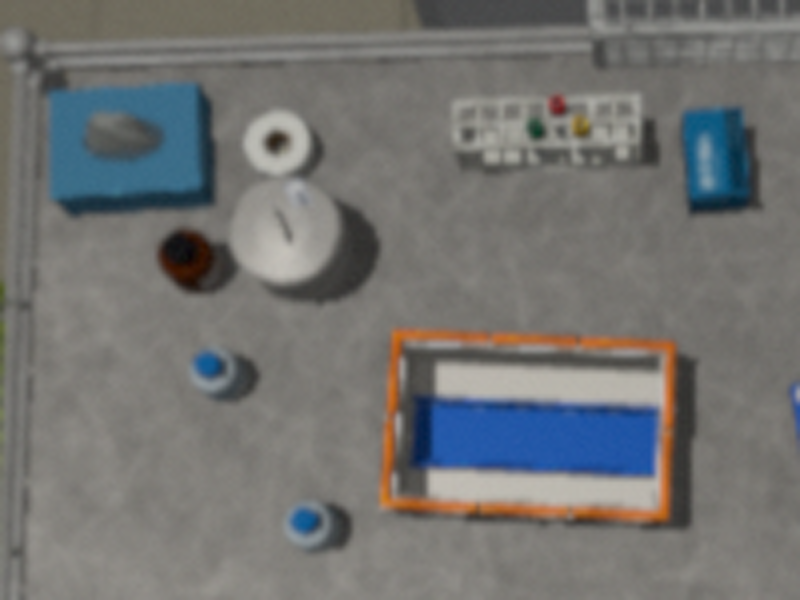

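View pics/t2.png

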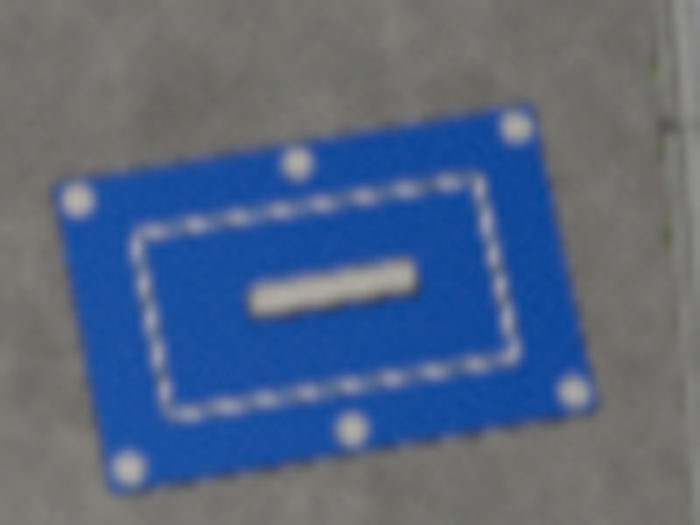

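```bash
cat > m.py <<'E'
from h import *
import pickle
f=pickle.load(open('top0.pkl','rb'))
g=lambda x,y,z:onz(f,110+(x+.5)/4-.5,120+(y+.5)/4-.5,z)
c=[g(*p,.098) for p in [(393,331),(676,342),(669,521),(381,507)]]
for p in c: print(p.round(4))
print('tub',np.mean(c,0).round(4),[np.linalg.norm(c[i]-c[i-1]).round(4) for i in range(4)])
d=(c[0]+c[3]-c[1]-c[2]);print('yaw of +y(left)',np.degrees(np.arctan2(d[1],d[0])))
fl=[g(*p,.005) for p in [(425,350),(430,395)]]
for p in [(211,364),(307,520)]: print('bottle',g(*p,.080).round(4))
for p in [(285,225)]: print('jar',g(*p,.116).round(4))
print('iod',g(183,245,.09).round(4)); print('box',g(705,155,.062).round(4))
h=lambda x,y,z:onz(f,300+(x+.5)/7-.5,190+(y+.5)/7-.5,z)
L=[h(*p,.022) for p in [(78,200),(516,128),(574,392),(129,468),(298,163),(352,430)]]
print('lid',np.mean(L[:4],0).round(4))
for p in L: print(p.round(4))
d=L[0]+L[3]-L[1]-L[2]; print(np.degrees(np.arctan2(d[1],d[0])),[np.linalg.norm(L[i]-L[i-1]).round(4) for i in range(4)])
print('handle',h(250,300,.056).round(4),h(416,275,.056).round(4))
E
python3 m.py
```

```text
[0.5963 0.2029 0.098 ]
[ 0.5778 -0.0564  0.098 ]
[ 0.4136 -0.0445  0.098 ]
[0.4345 0.2145 0.098 ]
tub [0.5055 0.0791 0.098 ] [np.float64(0.1623), np.float64(0.26), np.float64(0.1646), np.float64(0.2598)]
yaw of +y(left) 85.6538236912222
bottle [0.5744 0.3738 0.08  ]
bottle [0.4269 0.2843 0.08  ]
jar [0.6953 0.2995 0.116 ]
iod [0.6863 0.3994 0.09  ]
box [ 0.7667 -0.0911  0.062 ]
lid [ 0.4822 -0.3091  0.022 ]
[ 0.5391 -0.1783  0.022 ]
[ 0.5714 -0.4196  0.022 ]
[ 0.4257 -0.4401  0.022 ]
[ 0.3927 -0.1986  0.022 ]
[ 0.5557 -0.2992  0.022 ]
[ 0.4091 -0.3193  0.022 ]
97.70767892790354 [np.float64(0.1917), np.float64(0.2435), np.float64(0.1471), np.float64(0.2438)]
handle [ 0.4763 -0.264   0.056 ] [ 0.4869 -0.353   0.056 ]
```

```bash
cat >> h.py <<'E'
def go(x,y,z,yaw):
    s=manip.observe(); p=s['eef_pos']; r=R.from_euler('xyz',s['tool_rot'],degrees=True)
    d=r.as_matrix().T@(np.array([x,y,z])-p)*1000
    t=-((yaw-s['tool_rot'][2]+180)%360-180)
    print('dx %.0f dy %.0f dz %.0f twist %.1f'%(*d,t),'| at',p.round(4),s['tool_rot'].round(1),'F',s['wrist_force'].round(1),'gap',round(s['finger_gap'],3),'t',round(s['clock'],2))
E
python3 -c "
from h import *
go(.47,.32,.24,86)"
```

```text
dx -356 dy -207 dz 2 twist 77.1 | at [0.1894 0.6214 0.2415] [-179.9    0.   163.1] F [ 0.6 -0.5 -1.3] gap 1.005 t 0.15
```

```bash
python3 -m pendant '[{"dx":-45,"dy":-25,"dz":0,"twist":10},{"dx":-90,"dy":-52,"dz":0,"twist":20},{"dx":-135,"dy":-78,"dz":0,"twist":30},{"dx":-180,"dy":-104,"dz":0,"twist":40},{"dx":-225,"dy":-130,"dz":0,"twist":50}]'; python3 -c "
from h import *
go(.47,.32,.24,86)"
```

```text
dx -356 dy -207 dz 2 twist 77.1 | at [0.1894 0.6214 0.2415] [-179.9    0.   163.1] F [ 0.6 -0.5 -1.3] gap 1.005 t 0.15validation failed for argument at $[0]...
```

```bash
python3 -m pendant '[{"dx":-45,"dy":-25,"dz":0,"twist":10,"hand":85},{"dx":-90,"dy":-52,"dz":0,"twist":20,"hand":85},{"dx":-135,"dy":-78,"dz":0,"twist":30,"hand":85},{"dx":-180,"dy":-104,"dz":0,"twist":40,"hand":85},{"dx":-225,"dy":-130,"dz":0,"twist":50,"hand":85}]'; python3 -c "
from h import *
go(.47,.32,.24,86)"
```

```text
clock: 0.78
eef_pos: [0.3678, 0.4303, 0.2422]
tool_rot: [-180.0, -0.0, 112.7]
wrist_force: [-0.0, 0.6, -0.5]
finger_gap: 0.994
dx -141 dy 52 dz 2 twist 26.7 | at [0.3678 0.4303 0.2422] [-180.    -0.   112.7] F [-0.   0.6 -0.5] gap 0.994 t 0.78
```

```bash
python3 -m pendant '[{"dx":-47,"dy":17,"dz":0,"twist":9,"hand":85},{"dx":-94,"dy":34,"dz":0,"twist":18,"hand":85},{"dx":-141,"dy":52,"dz":0,"twist":27,"hand":85},{"dx":-141,"dy":52,"dz":0,"twist":27,"hand":85}]'; python3 - <<'E'
from h import *
go(.47,.32,.24,86)
import pickle
s=manip.observe();f=save('wrist','w1.png');pickle.dump((s,f),open('w1.pkl','wb'))
for b in [(.4269,.2843,.08),(.5744,.3738,.08)]: print(proj(f,b,s))
E
```

```text
clock: 1.27
eef_pos: [0.4733, 0.3175, 0.2423]
tool_rot: [179.9, 0.1, 85.5]
wrist_force: [-0.6, 0.3, -0.5]
finger_gap: 0.994
dx 2 dy -4 dz 2 twist -0.5 | at [0.4733 0.3175 0.2423] [1.799e+02 1.000e-01 8.550e+01] F [-0.6  0.3 -0.5] gap 0.994 t 1.27
[238.87388626 225.17863584]
[383.88608002 124.75782012]
```

View pics/w1.png

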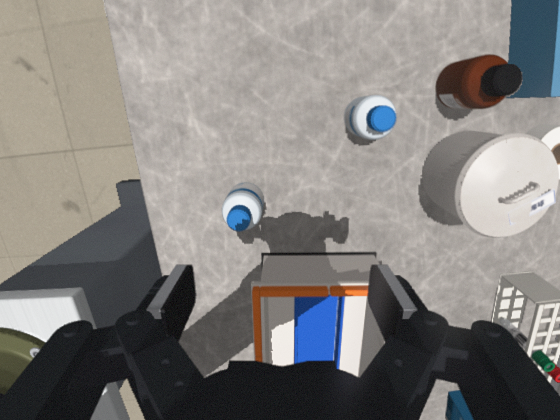

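```bash
python3 - <<'E'
from h import *
import pickle
s,f=pickle.load(open('w1.pkl','rb'))
for p in [(238,218),(381,119)]: print(onz(f,*p,.08,s).round(4))
for p in [(254,288),(382,288)]: print(onz(f,*p,.098,s).round(4))
crop('w1.png','w1c.png',200,80,420,230,3)
E
```

```text
[0.427  0.2922 0.08  ]
[0.5716 0.3792 0.08  ]
[0.4371 0.2199 0.098 ]
[0.571  0.2087 0.098 ]
```

View pics/w1c.png

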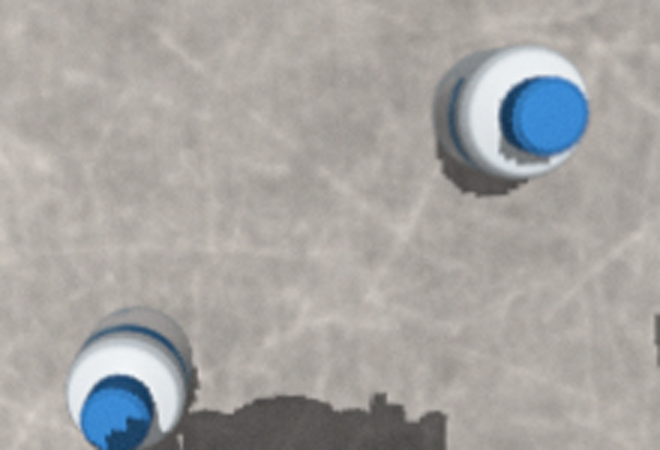

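```bash
python3 -c "
from h import *
go(.427,.289,.15,85.6)"
```

```text
dx -34 dy -42 dz 92 twist 0.2 | at [0.4712 0.3204 0.2422] [-180.     0.    85.8] F [-0.7  1.4 -0.1] gap 0.993 t 1.32
```

```bash
python3 -m pendant '[{"dx":-17,"dy":-21,"dz":46,"twist":0,"hand":85},{"dx":-34,"dy":-42,"dz":92,"twist":0,"hand":85},{"dx":-34,"dy":-42,"dz":92,"twist":0,"hand":85},{"dx":-34,"dy":-42,"dz":92,"twist":0,"hand":85},{"dx":-34,"dy":-42,"dz":92,"twist":0,"hand":85}]'; python3 - <<'E'
from h import *
import pickle
s=manip.observe();f=save('wrist','w2.png');pickle.dump((s,f),open('w2.pkl','wb'))
go(.427,.289,.15,85.6)
E
```

```text
clock: 1.95
eef_pos: [0.4272, 0.2933, 0.1524]
tool_rot: [179.8, -0.2, 86.1]
wrist_force: [-0.3, 0.3, 0.3]
finger_gap: 0.992
dx -4 dy 0 dz 2 twist 0.5 | at [0.4271 0.293  0.1522] [ 1.798e+02 -1.000e-01  8.610e+01] F [-1.  -0.6  0. ] gap 0.993 t 2.0
```

View pics/w2.png

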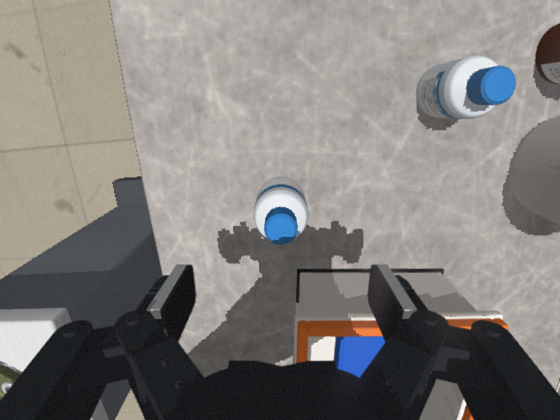

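```bash
python3 - <<'E'
from h import *
import pickle
s,f=pickle.load(open('w2.pkl','rb'))
for p in [(281,224),(495,84)]: print(onz(f,*p,.08,s).round(4))
print(onz(f,281,238,.061,s))
for p in [(298,323),(508,320)]: print(onz(f,*p,.098,s).round(4))
go(.427,.288,.10,86)
E
```

```text
[0.4272 0.2934 0.08  ]
[0.5712 0.3796 0.08  ]
[0.42585971 0.27417232 0.061     ]
[0.4347 0.2215 0.098 ]
[0.5952 0.2094 0.098 ]
dx -5 dy 0 dz 52 twist 0.1 | at [0.4271 0.293  0.1522] [ 1.798e+02 -1.000e-01  8.610e+01] F [-1.  -0.6  0. ] gap 0.993 t 2.0
```

```bash
python3 -m pendant '[{"dx":0,"dy":0,"dz":35,"twist":0,"hand":85},{"dx":0,"dy":0,"dz":70,"twist":0,"hand":85},{"dx":0,"dy":0,"dz":100,"twist":0,"hand":85},{"dx":0,"dy":0,"dz":110,"twist":0,"hand":85},{"dx":0,"dy":0,"dz":110,"twist":0,"hand":85}]'; python3 - <<'E'
from h import *
import pickle
s=manip.observe();f=save('wrist','w3.png')
go(.427,.293,.042,85.6)
E
```

```text
clock: 2.62
eef_pos: [0.4262, 0.2918, 0.0407]
tool_rot: [180.0, -0.0, 86.1]
wrist_force: [-0.5, 0.1, 0.2]
finger_gap: 0.997
dx 1 dy 0 dz -1 twist 0.5 | at [0.4266 0.2921 0.0414] [ 1.799e+02 -1.000e-01  8.610e+01] F [0.7 1.2 0.3] gap 0.997 t 2.67
```

View pics/w3.png

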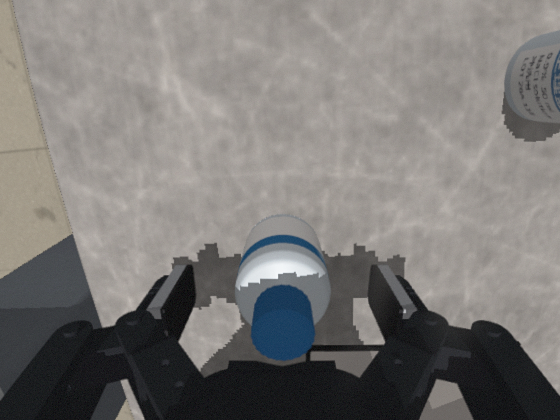

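```bash
python3 -m pendant '[{"dx":0,"dy":0,"dz":0,"twist":0,"hand":40},{"dx":0,"dy":0,"dz":0,"twist":0,"hand":40},{"dx":0,"dy":0,"dz":0,"twist":0,"hand":40},{"dx":0,"dy":0,"dz":0,"twist":0,"hand":40},{"dx":0,"dy":0,"dz":0,"twist":0,"hand":40}]' 35;python3 -m pendant '[{"dx":0,"dy":0,"dz":0,"twist":0,"hand":40},{"dx":0,"dy":0,"dz":0,"twist":0,"hand":40},{"dx":0,"dy":0,"dz":0,"twist":0,"hand":40},{"dx":0,"dy":0,"dz":0,"twist":0,"hand":40}]' 35
```

```text
clock: 3.3
eef_pos: [0.4263, 0.292, 0.0414]
tool_rot: [179.9, -0.1, 86.0]
wrist_force: [-0.3, -1.2, 6.2]
finger_gap: 0.515
clock: 3.8
eef_pos: [0.4263, 0.2919, 0.0414]
tool_rot: [179.9, -0.1, 86.1]
wrist_force: [0.4, -0.7, 5.5]
finger_gap: 0.514
```

```bash
python3 -m pendant '[{"dx":0,"dy":0,"dz":-15,"twist":0,"hand":40},{"dx":0,"dy":0,"dz":-45,"twist":0,"hand":40},{"dx":0,"dy":0,"dz":-80,"twist":0,"hand":40},{"dx":0,"dy":0,"dz":-115,"twist":0,"hand":40},{"dx":0,"dy":0,"dz":-140,"twist":0,"hand":40}]'; python3 - <<'E'
from h import *
import pickle
save('scene','s1.png');
s=manip.observe();f=save('wrist','w4.png');pickle.dump((s,f),open('w4.pkl','wb'))
go(.427,.293,.18,85.6)
E
```

```text
clock: 4.42
eef_pos: [0.4259, 0.2915, 0.1826]
tool_rot: [179.9, -0.1, 86.0]
wrist_force: [-0.3, 0.7, -1.5]
finger_gap: 0.514
dx 1 dy -0 dz 4 twist 0.4 | at [0.4272 0.2924 0.1838] [179.8  -0.3  86. ] F [ 0.2  1.1 -2. ] gap 0.52 t 4.53
```

View pics/w4.png

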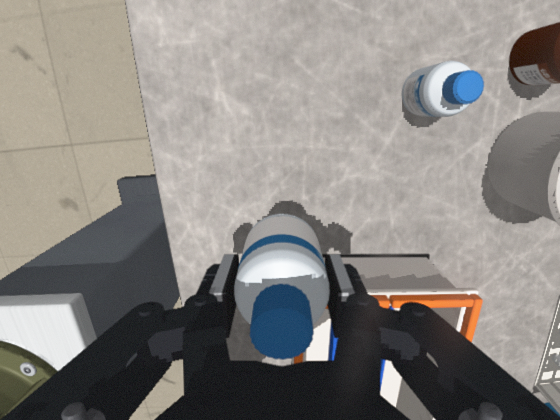

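View pics/s1.png

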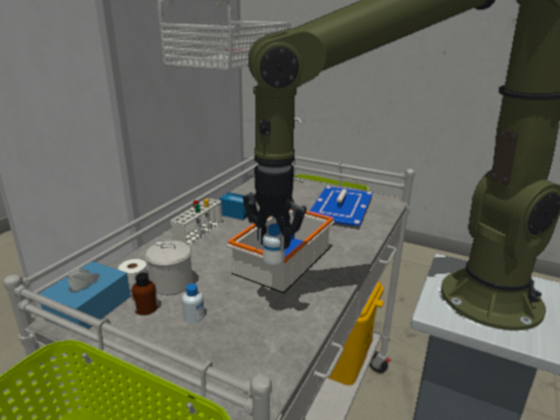

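```bash
python3 -c "
from h import *
go(.502,.046,.18,85.7)"
```

```text
dx -241 dy 92 dz 3 twist 0.3 | at [0.4272 0.2924 0.1838] [179.8  -0.3  86. ] F [ 0.2  1.1 -2. ] gap 0.52 t 4.53
```

```bash
python3 -m pendant '[{"dx":-40,"dy":15,"dz":0,"twist":0,"hand":40},{"dx":-90,"dy":35,"dz":0,"twist":0,"hand":40},{"dx":-140,"dy":54,"dz":0,"twist":0,"hand":40},{"dx":-190,"dy":73,"dz":0,"twist":0,"hand":40},{"dx":-225,"dy":86,"dz":0,"twist":0,"hand":40}]'; python3 -m pendant '[{"dx":-16,"dy":6,"dz":0,"twist":0,"hand":40},{"dx":-16,"dy":6,"dz":0,"twist":0,"hand":40},{"dx":-16,"dy":6,"dz":0,"twist":0,"hand":40},{"dx":-16,"dy":6,"dz":0,"twist":0,"hand":40}]'; python3 - <<'E'
from h import *
import pickle
s=manip.observe();f=save('wrist','w5.png');pickle.dump((s,f),open('w5.pkl','wb'))
go(.502,.046,.18,85.7)
E
```

```text
clock: 5.15
eef_pos: [0.4956, 0.0581, 0.1794]
tool_rot: [-179.9, 0.0, 85.9]
wrist_force: [0.4, 0.9, -1.2]
finger_gap: 0.515
clock: 5.65
eef_pos: [0.5005, 0.046, 0.18]
tool_rot: [-180.0, -0.0, 86.2]
wrist_force: [0.5, -0.1, -0.4]
finger_gap: 0.513
dx 0 dy 1 dz 0 twist 0.5 | at [0.5006 0.0458 0.1801] [-180.    -0.    86.2] F [ 0.9  0.3 -0.8] gap 0.52 t 5.7
```

View pics/w5.png

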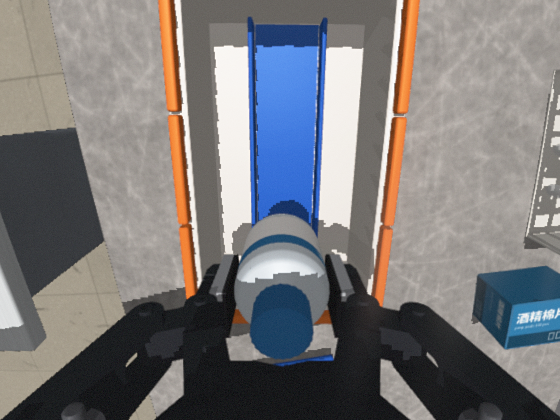

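```bash
python3 - <<'E'
from h import *
import pickle
s,f=pickle.load(open('w5.pkl','rb'))
for a,b,z in [((174,113),(399,117),.098),((183,225),(386,228),.098),((250,22),(326,22),.031),((160,0),(418,0),.098)]:
    A=onz(f,*a,z,s);B=onz(f,*b,z,s);m=(A+B)/2
    d=m[:2]-[.505,.086]; t=np.radians(-4.31)
    print(A.round(4),B.round(4),'mid in tub frame',(np.array([[np.cos(t),np.sin(t)],[-np.sin(t),np.cos(t)]])@d).round(4),np.degrees(np.arctan2(*(B-A)[[1,0]])))
E
```

```text
[0.4332 0.127  0.098 ] [0.5849 0.1142 0.098 ] mid in tub frame [0.0015 0.0348] -4.815587500991812
[0.4261 0.0462 0.098 ] [0.5789 0.0335 0.098 ] mid in tub frame [ 0.001  -0.0462] -4.750094735537415
[0.4846 0.1947 0.031 ] [0.5468 0.1906 0.031 ] mid in tub frame [0.0026 0.1071] -3.801694926289772
[0.435  0.1953 0.098 ] [0.5948 0.1848 0.098 ] mid in tub frame [0.0021 0.1045] -3.7761708704482695
```

```bash
python3 -m pendant '[{"dx":0,"dy":3,"dz":20,"twist":0.5,"hand":40},{"dx":0,"dy":3,"dz":50,"twist":0.5,"hand":40},{"dx":0,"dy":3,"dz":80,"twist":0.5,"hand":40},{"dx":0,"dy":3,"dz":105,"twist":0.5,"hand":40},{"dx":0,"dy":3,"dz":120,"twist":0.5,"hand":40}]'; python3 -m pendant '[{"dx":0,"dy":0,"dz":5,"twist":0,"hand":40},{"dx":0,"dy":0,"dz":9,"twist":0,"hand":40},{"dx":0,"dy":0,"dz":12,"twist":0,"hand":40},{"dx":0,"dy":0,"dz":12,"twist":0,"hand":40}]'; python3 - <<'E'
from h import *
import pickle
s=manip.observe();f=save('wrist','w6.png');pickle.dump((s,f),open('w6.pkl','wb'))
go(.5038,.046,.046,85.7)
E
```

```text
clock: 6.32
eef_pos: [0.5031, 0.0451, 0.0591]
tool_rot: [-179.9, 0.0, 85.6]
wrist_force: [-0.0, 0.9, -0.8]
finger_gap: 0.515
clock: 6.82
eef_pos: [0.5041, 0.0445, 0.0486]
tool_rot: [180.0, -0.0, 85.6]
wrist_force: [0.0, 0.1, -0.5]
finger_gap: 0.514
dx 1 dy -0 dz 3 twist -0.2 | at [0.5041 0.0445 0.0487] [180.   -0.   85.5] F [-0.4 -0.  -0.3] gap 0.517 t 6.88
```

View pics/w6.png

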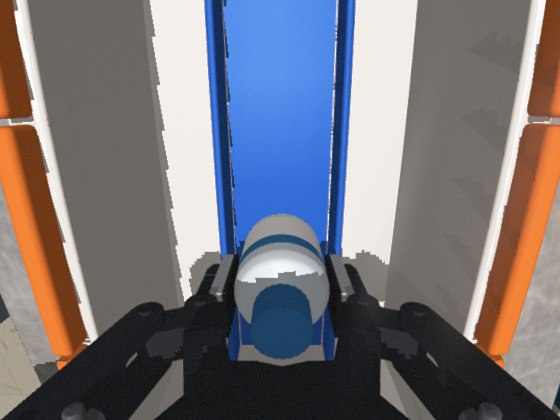

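```bash
python3 -m pendant '[{"dx":0,"dy":0,"dz":2,"twist":0,"hand":40},{"dx":0,"dy":0,"dz":3,"twist":0,"hand":40},{"dx":0,"dy":0,"dz":3,"twist":0,"hand":40}]'; python3 -m pendant '[{"dx":0,"dy":0,"dz":0,"twist":0,"hand":48},{"dx":0,"dy":0,"dz":0,"twist":0,"hand":54},{"dx":0,"dy":0,"dz":0,"twist":0,"hand":60},{"dx":0,"dy":0,"dz":0,"twist":0,"hand":62},{"dx":0,"dy":0,"dz":0,"twist":0,"hand":62}]'; python3 - <<'E'
from h import *
import pickle
s=manip.observe();f=save('wrist','w7.png');pickle.dump((s,f),open('w7.pkl','wb'))
go(.5038,.046,.046,85.7)
E
```

```text
clock: 7.25
eef_pos: [0.5043, 0.0446, 0.0464]
tool_rot: [180.0, -0.0, 85.5]
wrist_force: [-2.8, -0.8, 6.8]
finger_gap: 0.518
clock: 7.88
eef_pos: [0.5038, 0.0445, 0.0452]
tool_rot: [-180.0, 0.0, 85.6]
wrist_force: [-0.7, -0.6, 0.9]
finger_gap: 0.728
dx 2 dy -0 dz -1 twist -0.2 | at [0.5038 0.0444 0.0453] [180.   -0.   85.5] F [-0.2  0.2  0.2] gap 0.725 t 7.92
```

View pics/w7.png

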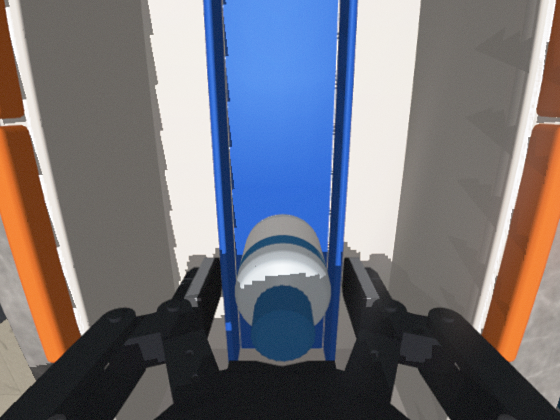

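```bash
python3 -m pendant '[{"dx":0,"dy":0,"dz":-20,"twist":0,"hand":62},{"dx":0,"dy":0,"dz":-60,"twist":0,"hand":62},{"dx":0,"dy":0,"dz":-100,"twist":0,"hand":62},{"dx":0,"dy":0,"dz":-140,"twist":0,"hand":85},{"dx":0,"dy":0,"dz":-160,"twist":0,"hand":85}]'; python3 - <<'E'
from h import *
go(.571,.378,.20,85.7)
E
```

```text
clock: 8.55
eef_pos: [0.5048, 0.0445, 0.2078]
tool_rot: [179.8, -0.1, 85.5]
wrist_force: [-0.5, 1.2, -0.2]
finger_gap: 0.994
dx 338 dy 40 dz 8 twist -0.2 | at [0.5048 0.0445 0.2078] [ 1.798e+02 -1.000e-01  8.550e+01] F [-0.5  1.2 -0.2] gap 0.994 t 8.55
```

```bash
python3 -m pendant '[{"dx":60,"dy":7,"dz":0,"twist":0,"hand":85},{"dx":120,"dy":14,"dz":0,"twist":0,"hand":85},{"dx":180,"dy":21,"dz":0,"twist":0,"hand":85},{"dx":240,"dy":28,"dz":0,"twist":0,"hand":75},{"dx":300,"dy":35,"dz":0,"twist":0,"hand":75}]';  python3 -m pendant '[{"dx":25,"dy":3,"dz":0,"twist":0,"hand":75},{"dx":38,"dy":5,"dz":30,"twist":0,"hand":75},{"dx":38,"dy":5,"dz":60,"twist":0,"hand":75},{"dx":38,"dy":5,"dz":60,"twist":0,"hand":75},{"dx":38,"dy":5,"dz":60,"twist":0,"hand":75}]'; python3 - <<'E'
from h import *
import pickle
s=manip.observe();f=save('wrist','w8.png');pickle.dump((s,f),open('w8.pkl','wb'))
go(.571,.379,.2,85.7)
E
```

```text
clock: 9.18
eef_pos: [0.5622, 0.3428, 0.2053]
tool_rot: [180.0, -0.0, 85.6]
wrist_force: [0.6, -0.9, 0.5]
finger_gap: 0.877
clock: 9.8
eef_pos: [0.5706, 0.3783, 0.1465]
tool_rot: [179.9, -0.0, 85.5]
wrist_force: [0.3, -0.9, -0.6]
finger_gap: 0.877
dx 1 dy 0 dz -53 twist -0.2 | at [0.5709 0.3785 0.1472] [ 1.799e+02 -1.000e-01  8.550e+01] F [ 0.6 -0.6  0.6] gap 0.879 t 9.85
```

View pics/w8.png

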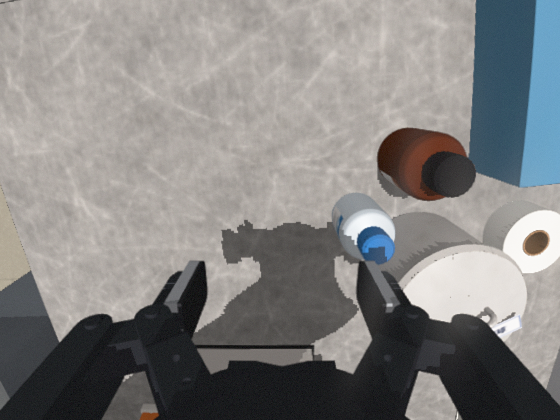

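```bash
python3 - <<'E'
from h import *
import pickle
s,f=pickle.load(open('w8.pkl','rb'))
print(onz(f,376,246,.08,s).round(4), 'jar',onz(f,463,295,.116,s).round(4),'iod',onz(f,449,175,.09,s).round(4))
crop('w8.png','w8c.png',310,100,560,350,3)
E
```

```text
[0.637  0.3583 0.08  ] jar [0.6828 0.3371 0.116 ] iod [0.6802 0.4091 0.09  ]
```

View pics/w8c.png

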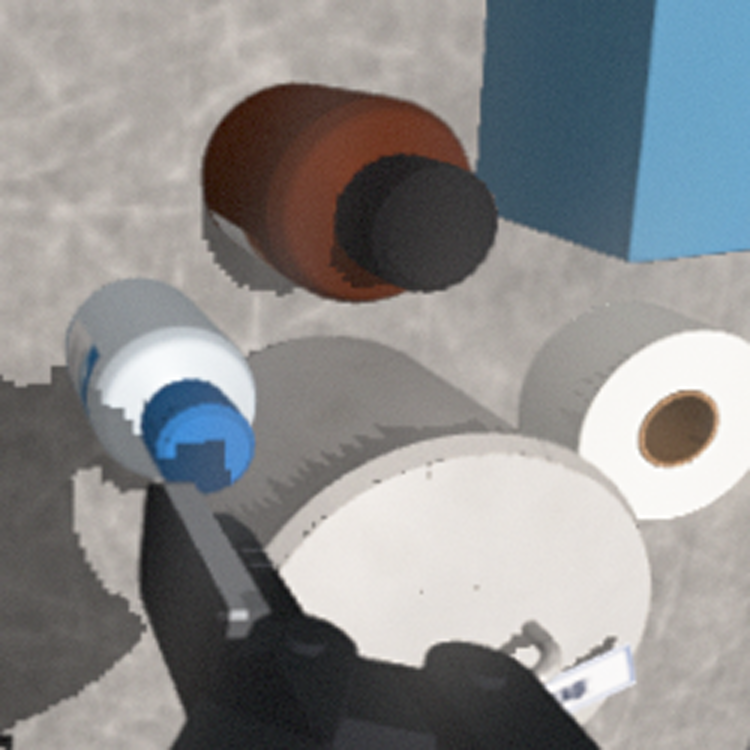

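```bash
python3 -m pendant '[{"dx":0,"dy":0,"dz":-30,"twist":0,"hand":75},{"dx":0,"dy":0,"dz":-60,"twist":-8,"hand":75},{"dx":0,"dy":0,"dz":-80,"twist":-18,"hand":60},{"dx":0,"dy":0,"dz":-80,"twist":-28,"hand":60},{"dx":0,"dy":0,"dz":-80,"twist":-38,"hand":60}]'; python3 - <<'E'
from h import *
import pickle
f=save('top','top1.png');pickle.dump(f,open('top1.pkl','wb'))
crop('top1.png','t3.png',120,130,260,260,5)
go(.615,.378,.22,138)
E
```

```text
clock: 10.48
eef_pos: [0.5709, 0.3785, 0.2282]
tool_rot: [179.8, -0.0, 123.8]
wrist_force: [0.5, 0.1, -0.5]
finger_gap: 0.702
dx -25 dy 36 dz 8 twist -13.9 | at [0.5708 0.3784 0.2279] [179.8  -0.  124.1] F [-0.2  1.1 -0.6] gap 0.7 t 10.53
```

View pics/t3.png

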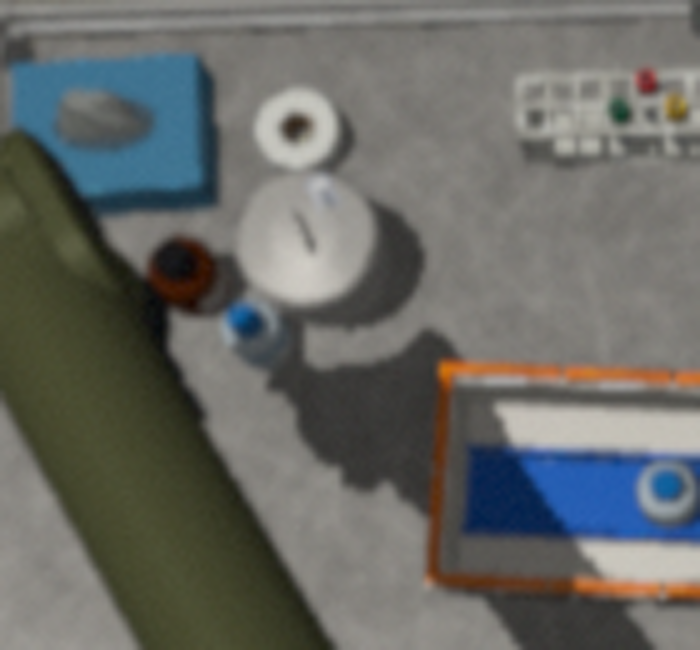

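```bash
python3 -m pendant '[{"dx":-12,"dy":18,"dz":0,"twist":-7,"hand":50},{"dx":-25,"dy":36,"dz":0,"twist":-14,"hand":50},{"dx":-25,"dy":36,"dz":0,"twist":-14,"hand":50},{"dx":-25,"dy":36,"dz":0,"twist":-14,"hand":50},{"dx":-25,"dy":36,"dz":0,"twist":-14,"hand":50}]'; python3 - <<'E'
from h import *
import pickle
s=manip.observe();f=save('wrist','w9.png');pickle.dump((s,f),open('w9.pkl','wb'))
go(.615,.378,.2,138)
f=pickle.load(open('top1.pkl','rb'))
g=lambda x,y,z:onz(f,120+(x+.5)/5-.5,130+(y+.5)/5-.5,z)
print(g(244,319,.08),g(307,238,.116),g(178,258,.09))
E
```

```text
clock: 11.15
eef_pos: [0.6129, 0.3781, 0.2259]
tool_rot: [180.0, -0.0, 137.5]
wrist_force: [0.4, -0.3, -0.9]
finger_gap: 0.585
dx -2 dy 1 dz 26 twist -0.5 | at [0.613  0.378  0.2258] [180.   -0.  137.5] F [-0.6 -0.2 -0.7] gap 0.586 t 11.2
[0.63917348 0.35233179 0.08      ] [0.69021103 0.298992   0.116     ] [0.68506482 0.40003484 0.09      ]
```

View pics/w9.png

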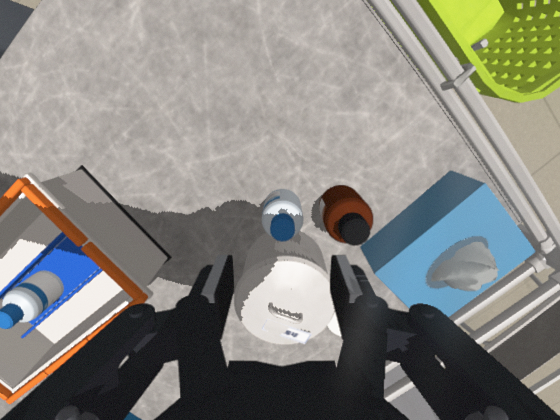

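```bash
python3 - <<'E'
from h import *
import pickle
s,f=pickle.load(open('w9.pkl','rb'))
print(onz(f,283,227,.08,s).round(4), 'jar',onz(f,285,298,.116,s).round(4),'iod',onz(f,354,228,.09,s).round(4))
crop('w9.png','w9c.png',220,170,380,350,4)
b=onz(f,283,227,.08,s); go(b[0],b[1],.15,138)
E
```

```text
[0.6369 0.3576 0.08  ] jar [0.6795 0.3208 0.116 ] iod [0.68   0.4089 0.09  ]
dx -31 dy 1 dz 76 twist -0.5 | at [0.613  0.378  0.2258] [180.   -0.  137.5] F [-0.6 -0.2 -0.7] gap 0.586 t 11.2
```

View pics/w9c.png

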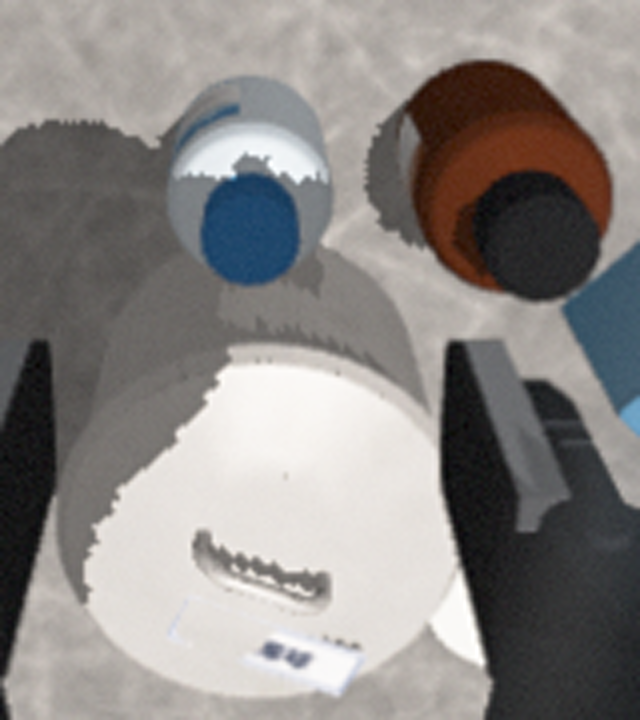

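```bash
python3 -m pendant '[{"dx":-16,"dy":1,"dz":25,"twist":-0.5,"hand":42},{"dx":-32,"dy":2,"dz":55,"twist":-0.5,"hand":40},{"dx":-32,"dy":2,"dz":85,"twist":-0.5,"hand":40},{"dx":-32,"dy":2,"dz":108,"twist":-0.5,"hand":40},{"dx":-32,"dy":2,"dz":108,"twist":-0.5,"hand":40}]'; python3 - <<'E'
from h import *
import pickle
s=manip.observe();f=save('wrist','w10.png');pickle.dump((s,f),open('w10.pkl','wb'))
go(.637,.357,.075,138)
E
```

```text
clock: 11.82
eef_pos: [0.6368, 0.357, 0.115]
tool_rot: [-179.8, -0.1, 138.1]
wrist_force: [0.4, 0.4, -0.2]
finger_gap: 0.469
dx 0 dy -1 dz 42 twist 0.1 | at [0.638  0.3575 0.117 ] [-179.9   -0.   138.1] F [-0.   0.1  0.6] gap 0.466 t 11.88
```

View pics/w10.png

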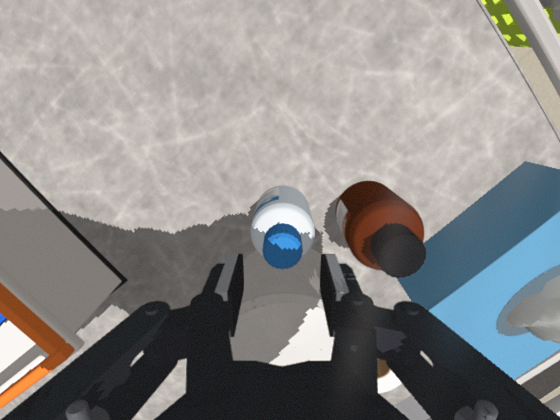

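```bash
python3 - <<'E'
from h import *
import pickle
s,f=pickle.load(open('w10.pkl','rb'))
b=onz(f,282.5,245,.08,s);print(b, onz(f,398,251,.09,s)); go(b[0],b[1],.075,138)
E
```

```text
[0.63589062 0.35779604 0.08      ] [0.67925827 0.40728166 0.09      ]
dx 2 dy -1 dz 42 twist 0.1 | at [0.638  0.3575 0.117 ] [-179.9   -0.   138.1] F [-0.   0.1  0.6] gap 0.466 t 11.88
```

```bash
python3 -m pendant '[{"dx":2,"dy":-1,"dz":15,"twist":0,"hand":40},{"dx":2,"dy":-1,"dz":30,"twist":0,"hand":40},{"dx":2,"dy":-1,"dz":40,"twist":0,"hand":40},{"dx":2,"dy":-1,"dz":42,"twist":0,"hand":40},{"dx":2,"dy":-1,"dz":42,"twist":0,"hand":40}]'; python3 - <<'E'
from h import *
import pickle
s=manip.observe();f=save('wrist','w11.png')
go(.636,.3578,.075,138)
E
```

```text
clock: 12.5
eef_pos: [0.6367, 0.3578, 0.0753]
tool_rot: [180.0, 0.0, 138.0]
wrist_force: [0.2, 0.3, 0.6]
finger_gap: 0.468
dx 1 dy -1 dz 1 twist 0.0 | at [0.6369 0.358  0.0757] [180.   0. 138.] F [ 0.1 -0.3  0.4] gap 0.469 t 12.55
```

View pics/w11.png

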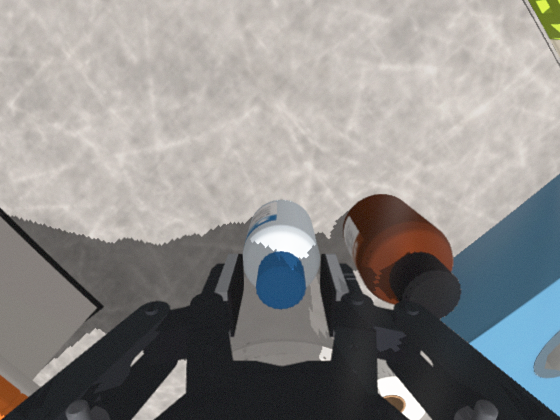

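```bash
python3 -m pendant '[{"dx":0,"dy":0,"dz":1,"twist":0,"hand":34},{"dx":0,"dy":0,"dz":1,"twist":0,"hand":28},{"dx":0,"dy":0,"dz":1,"twist":0,"hand":20},{"dx":0,"dy":0,"dz":1,"twist":0,"hand":20},{"dx":0,"dy":0,"dz":1,"twist":0,"hand":20}]' 35; python3 - <<'E'
from h import *
import pickle
s=manip.observe();f=save('wrist','w12.png')
go(.636,.3578,.075,138)
E
```

```text
clock: 13.18
eef_pos: [0.6368, 0.3579, 0.0748]
tool_rot: [180.0, 0.0, 138.0]
wrist_force: [-0.4, -0.7, 2.2]
finger_gap: 0.273
dx 0 dy -1 dz -0 twist 0.1 | at [0.6367 0.3579 0.0748] [180.    0.  138.1] F [-0.8 -0.4  3. ] gap 0.271 t 13.22
```

View pics/w12.png

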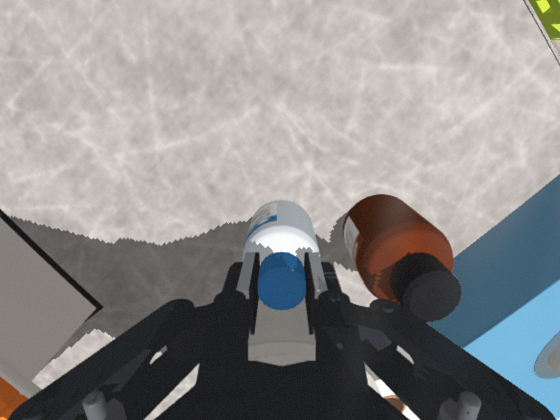

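```bash
python3 -m pendant '[{"dx":2,"dy":0,"dz":-10,"twist":0,"hand":20},{"dx":4,"dy":0,"dz":-30,"twist":0,"hand":20},{"dx":5,"dy":0,"dz":-60,"twist":0,"hand":20},{"dx":6,"dy":0,"dz":-95,"twist":0,"hand":20},{"dx":6,"dy":0,"dz":-130,"twist":0,"hand":20}]'; python3 - <<'E'
from h import *
import pickle
s=manip.observe();f=save('wrist','w13.png'); save('scene','s2.png')
go(.51,.128,.21,85.7)
E
```

```text
clock: 13.85
eef_pos: [0.632, 0.3624, 0.207]
tool_rot: [179.9, 0.0, 138.1]
wrist_force: [0.5, -0.1, -2.2]
finger_gap: 0.27
dx -65 dy -258 dz -1 twist 52.4 | at [0.6345 0.3634 0.2116] [179.4   0.2 138.1] F [-0.1  0.7 -1.2] gap 0.273 t 13.95
```

View pics/w13.png

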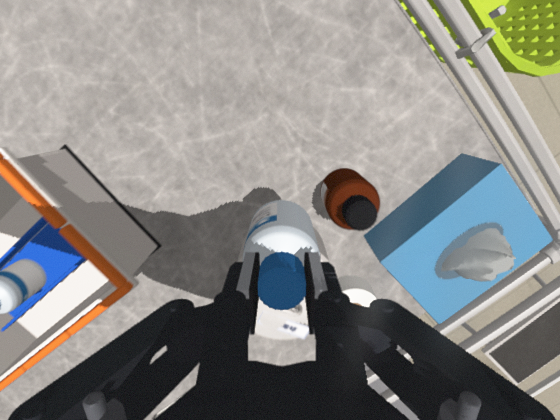

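View pics/s2.png

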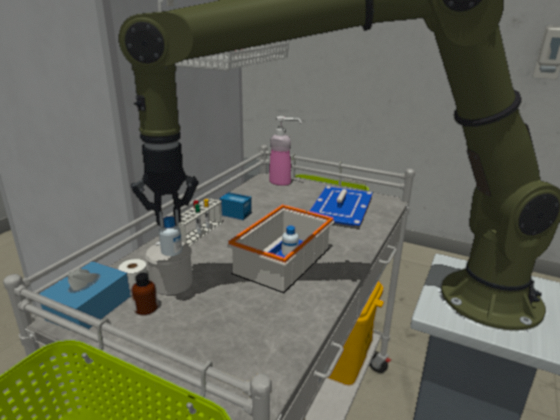

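```bash
python3 -m pendant '[{"dx":-10,"dy":-40,"dz":0,"twist":8,"hand":20},{"dx":-22,"dy":-90,"dz":0,"twist":18,"hand":20},{"dx":-35,"dy":-140,"dz":0,"twist":28,"hand":20},{"dx":-48,"dy":-190,"dz":0,"twist":38,"hand":20},{"dx":-60,"dy":-240,"dz":0,"twist":48,"hand":20}]';  python3 - <<'E'
from h import *
go(.5098,.1243,.17,85.7)
E
```

```text
clock: 14.58
eef_pos: [0.5152, 0.1417, 0.2043]
tool_rot: [180.0, -0.0, 89.7]
wrist_force: [-0.3, -0.5, -0.8]
finger_gap: 0.274
dx -17 dy -5 dz 34 twist 4.0 | at [0.5152 0.1417 0.2043] [180.   -0.   89.7] F [-0.3 -0.5 -0.8] gap 0.274 t 14.57
```

```bash
python3 -m pendant '[{"dx":-12,"dy":-4,"dz":5,"twist":4,"hand":20},{"dx":-17,"dy":-5,"dz":14,"twist":4,"hand":20},{"dx":-17,"dy":-5,"dz":14,"twist":4,"hand":20},{"dx":-17,"dy":-5,"dz":14,"twist":4,"hand":20}]';  python3 - <<'E'
from h import *
import pickle
go(.5098,.1243,.081,85.7)
s=manip.observe();f=save('wrist','w14.png');pickle.dump((s,f),open('w14.pkl','wb'))
E
```

```text
clock: 15.08
eef_pos: [0.5115, 0.1274, 0.1902]
tool_rot: [-180.0, 0.0, 86.2]
wrist_force: [-0.2, 0.8, -1.2]
finger_gap: 0.274
dx -3 dy -1 dz 109 twist 0.5 | at [0.5115 0.1274 0.1902] [-180.     0.    86.2] F [-0.2  0.8 -1.2] gap 0.274 t 15.07
```

View pics/w14.png

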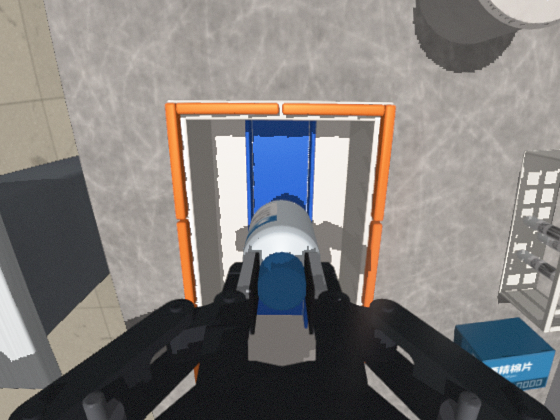

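```bash
python3 -m pendant '[{"dx":-3,"dy":-1,"dz":25,"twist":0.5,"hand":20},{"dx":-3,"dy":-1,"dz":50,"twist":0.5,"hand":20},{"dx":-3,"dy":-1,"dz":75,"twist":0.5,"hand":20},{"dx":-3,"dy":-1,"dz":92,"twist":0.5,"hand":20},{"dx":-3,"dy":-1,"dz":102,"twist":0.5,"hand":20}]';python3 -m pendant '[{"dx":0,"dy":0,"dz":1,"twist":0,"hand":20},{"dx":0,"dy":0,"dz":2,"twist":0,"hand":20},{"dx":0,"dy":0,"dz":2,"twist":0,"hand":20}]';  python3 - <<'E'
from h import *
import pickle
s,f=pickle.load(open('w14.pkl','rb'))
for p in [(166,103),(395,105)]: print(onz(f,*p,.098,s).round(4))
for p in [(181,221),(376,221)]: print('gap',onz(f,*p,.098,s).round(4))
go(.5098,.1243,.081,85.7)
s=manip.observe();f=save('wrist','w15.png');pickle.dump((s,f),open('w15.pkl','wb'))
E
```

```text
clock: 15.75
eef_pos: [0.5101, 0.1237, 0.0875]
tool_rot: [-180.0, 0.0, 85.6]
wrist_force: [-0.5, -0.8, -0.9]
finger_gap: 0.277
clock: 16.12
eef_pos: [0.5106, 0.1236, 0.087]
tool_rot: [179.9, -0.0, 85.6]
wrist_force: [0.5, 0.4, -0.7]
finger_gap: 0.273
[0.4363 0.2156 0.098 ]
[0.5966 0.2034 0.098 ]
gap [0.4323 0.1273 0.098 ]
gap [0.5852 0.117  0.098 ]
dx 1 dy -1 dz 6 twist -0.1 | at [0.5106 0.1236 0.087 ] [179.9  -0.   85.6] F [ 0.5  0.4 -0.7] gap 0.273 t 16.12
```

View pics/w15.png

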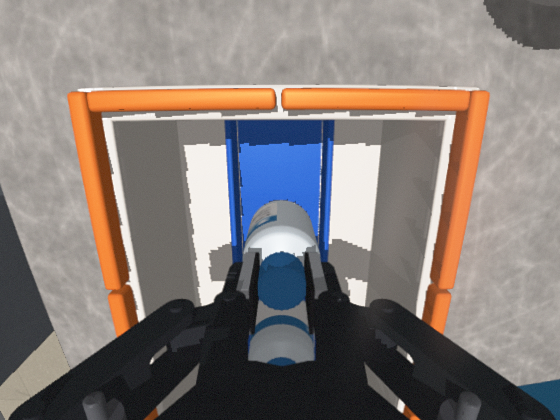

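```bash
python3 -m pendant '[{"dx":0,"dy":0,"dz":2,"twist":0,"hand":20},{"dx":0,"dy":0,"dz":4,"twist":0,"hand":20},{"dx":0,"dy":0,"dz":6,"twist":0,"hand":20},{"dx":0,"dy":0,"dz":7,"twist":0,"hand":20},{"dx":0,"dy":0,"dz":7,"twist":0,"hand":20}]'
```

```text
clock: 16.8
eef_pos: [0.5101, 0.1234, 0.0797]
tool_rot: [-180.0, -0.0, 85.6]
wrist_force: [-1.1, -1.2, 4.5]
finger_gap: 0.268
```

Contact felt (4.5 N). Release.

```bash
python3 -m pendant '[{"dx":0,"dy":0,"dz":0,"twist":0,"hand":28},{"dx":0,"dy":0,"dz":0,"twist":0,"hand":34},{"dx":0,"dy":0,"dz":0,"twist":0,"hand":40},{"dx":0,"dy":0,"dz":0,"twist":0,"hand":44},{"dx":0,"dy":0,"dz":0,"twist":0,"hand":44}]'; python3 -m pendant '[{"dx":0,"dy":0,"dz":-15,"twist":0,"hand":44},{"dx":0,"dy":0,"dz":-50,"twist":0,"hand":44},{"dx":0,"dy":0,"dz":-90,"twist":0,"hand":44},{"dx":0,"dy":0,"dz":-130,"twist":0,"hand":44},{"dx":0,"dy":0,"dz":-150,"twist":0,"hand":44}]';python3 -m pendant '[{"dx":-30,"dy":0,"dz":-5,"twist":0,"hand":60},{"dx":-80,"dy":0,"dz":-5,"twist":0,"hand":60},{"dx":-110,"dy":0,"dz":-5,"twist":0,"hand":60},{"dx":-110,"dy":0,"dz":-5,"twist":0,"hand":60},{"dx":-110,"dy":0,"dz":-5,"twist":0,"hand":60}]'; python3 - <<'E'
from h import *
import pickle
s=manip.observe();f=save('wrist','w16.png');pickle.dump((s,f),open('w16.pkl','wb'))
go(.477,-.30,.2,97.7)
E
```

```text
clock: 17.42
eef_pos: [0.5101, 0.1234, 0.0793]
tool_rot: [180.0, -0.0, 85.6]
wrist_force: [-0.4, 0.0, 0.7]
finger_gap: 0.513
clock: 18.05
eef_pos: [0.5113, 0.1234, 0.2332]
tool_rot: [179.8, -0.1, 85.5]
wrist_force: [1.1, -0.5, -0.2]
finger_gap: 0.515
clock: 18.68
eef_pos: [0.5017, 0.0146, 0.235]
tool_rot: [179.9, -0.1, 85.6]
wrist_force: [0.2, -0.5, 0.1]
finger_gap: 0.7
dx -316 dy -1 dz 35 twist -12.0 | at [0.5017 0.0151 0.2348] [180.   -0.   85.7] F [-0.3  0.2  0.5] gap 0.7 t 18.73
```

View pics/w16.png

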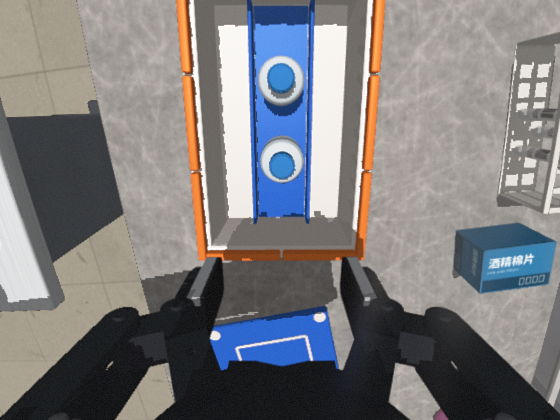

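```bash
python3 - <<'E'
from h import *
import pickle
s,f=pickle.load(open('w16.pkl','rb'))
P=lambda p,z=.098:onz(f,*p,z,s).round(4)
a=P((200,258));b=P((364,256));print(a,b,'end',(a+b)/2,np.linalg.norm(a-b))
G=[P(p) for p in [(186,73),(374,73),(195,171),(367,171)]];print(G,np.mean(G,0))
print('caps',P((281,78),.085),P((281.5,165),.085))
E
```

```text
[ 0.4174 -0.04    0.098 ] [ 0.578  -0.0503  0.098 ] end [ 0.4977  -0.04515  0.098  ] 0.16092995370657381
[array([0.4322, 0.1276, 0.098 ]), array([0.5858, 0.1156, 0.098 ]), array([0.4268, 0.0461, 0.098 ]), array([0.5801, 0.0342, 0.098 ])] [0.506225 0.080875 0.098   ]
caps [0.5096 0.1183 0.085 ] [0.5041 0.043  0.085 ]
```

```bash
python3 -m pendant '[{"dx":-60,"dy":0,"dz":0,"twist":-2,"hand":60},{"dx":-120,"dy":0,"dz":0,"twist":-5,"hand":60},{"dx":-180,"dy":0,"dz":10,"twist":-8,"hand":60},{"dx":-240,"dy":0,"dz":20,"twist":-10,"hand":60},{"dx":-290,"dy":0,"dz":30,"twist":-12,"hand":60}]';python3 -m pendant '[{"dx":-20,"dy":0,"dz":0,"twist":0,"hand":60},{"dx":-20,"dy":0,"dz":0,"twist":0,"hand":60},{"dx":-20,"dy":0,"dz":0,"twist":0,"hand":60},{"dx":-20,"dy":0,"dz":0,"twist":0,"hand":60}]';  python3 - <<'E'
from h import *
import pickle
s=manip.observe();f=save('wrist','w17.png');pickle.dump((s,f),open('w17.pkl','wb'))
go(.4815,-.302,.2,97.7)
E
```

```text
clock: 19.35
eef_pos: [0.4796, -0.2763, 0.2044]
tool_rot: [179.9, 0.0, 97.7]
wrist_force: [0.7, 0.3, -0.0]
finger_gap: 0.699
clock: 19.85
eef_pos: [0.4825, -0.2934, 0.2043]
tool_rot: [180.0, -0.1, 97.7]
wrist_force: [-0.1, 0.4, 1.3]
finger_gap: 0.697
dx -8 dy -2 dz 4 twist 0.0 | at [ 0.4824 -0.2937  0.2044] [180.   -0.   97.7] F [ 0.6  0.7 -0.3] gap 0.7 t 19.9
```

View pics/w17.png

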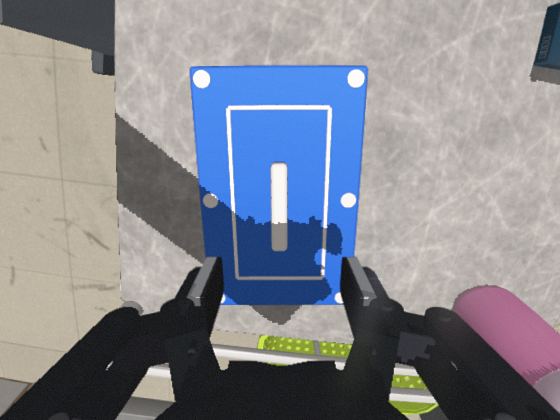

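```bash
python3 - <<'E'
from h import *
import pickle
s,f=pickle.load(open('w17.pkl','rb'))
P=lambda p,z=.022:onz(f,*p,z,s).round(4)
for n,p in zip('dcef',[(201,78),(356,78),(210,200),(348,200)]): print(n,P(p))
a=P((279,164),.056);b=P((279,249),.056);print('handle',a,b,(a+b)/2)
e=P((210,200));g=P((348,200));print('mid',(e+g)/2,np.degrees(np.arctan2(*(g-e)[[1,0]])))
d=P((201,78));c=P((356,78));print(np.degrees(np.arctan2(*(c-d)[[1,0]])))
m=(e+g)/2; go(m[0],m[1],.041,97.7)
E
```

```text
d [ 0.3915 -0.1974  0.022 ]
c [ 0.539  -0.1776  0.022 ]
e [ 0.4084 -0.3187  0.022 ]
f [ 0.5553 -0.2988  0.022 ]
handle [ 0.4762 -0.2643  0.056 ] [ 0.4875 -0.3497  0.056 ] [ 0.48185 -0.307    0.056  ]
mid [ 0.48185 -0.30875  0.022  ] 7.714685168480319
7.645525447052405
dx -15 dy -3 dz 163 twist 0.0 | at [ 0.4824 -0.2937  0.2044] [180.   -0.   97.7] F [ 0.6  0.7 -0.3] gap 0.7 t 19.9
```

```bash
python3 -m pendant '[{"dx":-14,"dy":-3,"dz":35,"twist":0,"hand":50},{"dx":-14,"dy":-3,"dz":75,"twist":0,"hand":40},{"dx":-14,"dy":-3,"dz":115,"twist":0,"hand":40},{"dx":-14,"dy":-3,"dz":145,"twist":0,"hand":40},{"dx":-14,"dy":-3,"dz":162,"twist":0,"hand":40}]';python3 -m pendant '[{"dx":0,"dy":0,"dz":0,"twist":0,"hand":40},{"dx":0,"dy":0,"dz":0,"twist":0,"hand":40},{"dx":0,"dy":0,"dz":0,"twist":0,"hand":40}]';  python3 - <<'E'
from h import *
import pickle
s=manip.observe();f=save('wrist','w18.png');pickle.dump((s,f),open('w18.pkl','wb'))
go(.4818,-.308,.041,97.7)
E
```

```text
clock: 20.52
eef_pos: [0.4803, -0.3082, 0.0409]
tool_rot: [-179.9, -0.1, 97.6]
wrist_force: [0.4, -0.0, -0.3]
finger_gap: 0.467
clock: 20.9
eef_pos: [0.4815, -0.31, 0.0437]
tool_rot: [179.9, 0.1, 97.6]
wrist_force: [0.1, 0.1, -0.2]
finger_gap: 0.468
dx 2 dy 1 dz 2 twist -0.1 | at [ 0.4814 -0.3099  0.0435] [179.9   0.   97.6] F [ 1.3 -0.  -0.3] gap 0.473 t 20.95
```

View pics/w18.png

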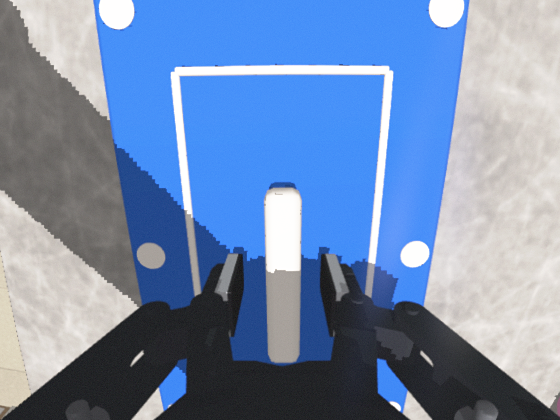

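```bash
python3 - <<'E'
from h import *
import pickle
s,f=pickle.load(open('w18.pkl','rb'))
P=lambda p,z=.022:onz(f,*p,z,s).round(4)
e=P((151,255));g=P((414,254));print(e,g,(e+g)/2,np.linalg.norm(e-g)); print(P((283,190),.056),P((283,362),.056))
E
python3 -m pendant '[{"dx":2,"dy":1,"dz":2,"twist":0,"hand":30},{"dx":2,"dy":1,"dz":2,"twist":0,"hand":20},{"dx":2,"dy":1,"dz":2,"twist":0,"hand":10},{"dx":2,"dy":1,"dz":2,"twist":0,"hand":8},{"dx":2,"dy":1,"dz":2,"twist":0,"hand":8}]' 70
```

```text
[ 0.4087 -0.3187  0.022 ] [ 0.5552 -0.2989  0.022 ] [ 0.48195 -0.3088   0.022  ] 0.1478319654202027
[ 0.4759 -0.2628  0.056 ] [ 0.4876 -0.3508  0.056 ]
clock: 21.58
eef_pos: [0.4815, -0.3073, 0.0405]
tool_rot: [180.0, -0.0, 97.6]
wrist_force: [-1.1, 0.9, 3.1]
finger_gap: 0.17
```

```bash
python3 -m pendant '[{"dx":0,"dy":0,"dz":-10,"twist":0,"hand":8},{"dx":0,"dy":0,"dz":-35,"twist":0,"hand":8},{"dx":0,"dy":0,"dz":-70,"twist":0,"hand":8},{"dx":0,"dy":0,"dz":-105,"twist":0,"hand":8},{"dx":0,"dy":0,"dz":-140,"twist":0,"hand":8}]';python3 -m pendant '[{"dx":0,"dy":0,"dz":-20,"twist":0,"hand":8},{"dx":0,"dy":0,"dz":-20,"twist":0,"hand":8},{"dx":0,"dy":0,"dz":-20,"twist":0,"hand":8}]';  python3 - <<'E'
from h import *
import pickle
s=manip.observe();f=save('wrist','w19.png');pickle.dump((s,f),open('w19.pkl','wb'))
save('scene','s3.png')
go(.5067,.0812,.2,85.7)
E
```

```text
clock: 22.2
eef_pos: [0.4806, -0.3076, 0.1813]
tool_rot: [-180.0, -0.0, 97.5]
wrist_force: [0.5, -0.5, -2.6]
finger_gap: 0.17
clock: 22.58
eef_pos: [0.4806, -0.3068, 0.1988]
tool_rot: [-179.9, -0.1, 97.6]
wrist_force: [0.3, 0.4, -2.8]
finger_gap: 0.172
dx 381 dy 77 dz -1 twist 11.9 | at [ 0.4805 -0.3069  0.1987] [-1.799e+02 -1.000e-01  9.760e+01] F [-0.5  0.6 -2.8] gap 0.175 t 22.68
```

View pics/w19.png

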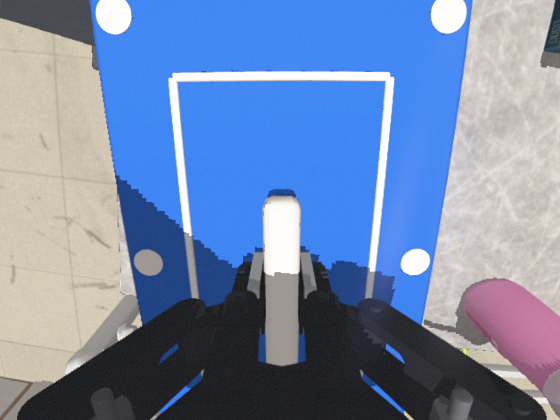

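View pics/s3.png

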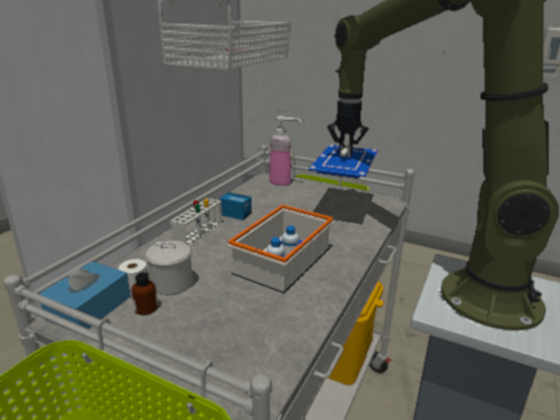

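```bash
cat >> h.py <<'E'
def tool(s,P):
    r=R.from_euler('xyz',s['tool_rot'],degrees=True).as_matrix(); return r.T@(np.array(P)-s['eef_pos'])
E
python3 - <<'E'
from h import *
import pickle
s,f=pickle.load(open('w19.pkl','rb'))
z=s['eef_pos'][2]-.0185
for a,b in [((149,262),(415,262)),((114,15),(449,15))]:
    A=tool(s,onz(f,*a,z,s));B=tool(s,onz(f,*b,z,s));print(A.round(4),B.round(4),((A+B)/2).round(4),np.degrees(np.arctan2(*(B-A)[[0,1]])))
E
```

```text
[-0.0019 -0.0737  0.0186] [-0.0018  0.0741  0.0184] [-0.0019  0.0002  0.0185] 0.03891880049812095
[ 0.12   -0.0744  0.0188] [0.1198 0.0743 0.0185] [ 0.1199 -0.      0.0187] -0.08152959709778154
```

```bash
python3 -m pendant '[{"dx":30,"dy":6,"dz":0,"twist":1,"hand":8},{"dx":80,"dy":16,"dz":0,"twist":3,"hand":8},{"dx":130,"dy":26,"dz":0,"twist":5,"hand":8},{"dx":180,"dy":36,"dz":0,"twist":7,"hand":8},{"dx":230,"dy":46,"dz":0,"twist":8,"hand":8}]'; python3 - <<'E'
from h import *
go(.507,.0835,.18,85.75)
E
```

```text
clock: 23.3
eef_pos: [0.4961, -0.0717, 0.1994]
tool_rot: [-179.9, 0.0, 89.5]
wrist_force: [0.4, 0.2, -2.1]
finger_gap: 0.17
dx 155 dy 10 dz 19 twist 3.8 | at [ 0.4961 -0.0717  0.1994] [-179.9    0.    89.5] F [ 0.4  0.2 -2.1] gap 0.17 t 23.3
```

```bash
python3 -m pendant '[{"dx":40,"dy":3,"dz":0,"twist":1,"hand":8},{"dx":80,"dy":5,"dz":5,"twist":2,"hand":8},{"dx":120,"dy":8,"dz":10,"twist":3,"hand":8},{"dx":145,"dy":9,"dz":15,"twist":3.8,"hand":8},{"dx":152,"dy":10,"dz":20,"twist":3.8,"hand":8}]'; python3 -m pendant '[{"dx":0,"dy":0,"dz":5,"twist":0,"hand":8},{"dx":0,"dy":0,"dz":10,"twist":0,"hand":8},{"dx":0,"dy":0,"dz":10,"twist":0,"hand":8},{"dx":0,"dy":0,"dz":10,"twist":0,"hand":8}]'; python3 - <<'E'
from h import *
import pickle
go(.507,.0835,.16,85.75)
s=manip.observe();f=save('wrist','w20.png');pickle.dump((s,f),open('w20.pkl','wb'))
save('top','top2.png');crop('top2.png','t4.png',190,190,300,270,7)
E
```

```text
clock: 23.92
eef_pos: [0.5072, 0.0802, 0.179]
tool_rot: [-179.9, 0.0, 85.9]
wrist_force: [0.2, -0.9, -2.0]
finger_gap: 0.171
clock: 24.42
eef_pos: [0.508, 0.0779, 0.1705]
tool_rot: [180.0, -0.0, 85.7]
wrist_force: [-0.6, 0.2, -2.4]
finger_gap: 0.174
dx 5 dy -1 dz 11 twist -0.1 | at [0.508  0.0779 0.1705] [180.   -0.   85.7] F [-0.6  0.2 -2.4] gap 0.174 t 24.43
```

View pics/w20.png

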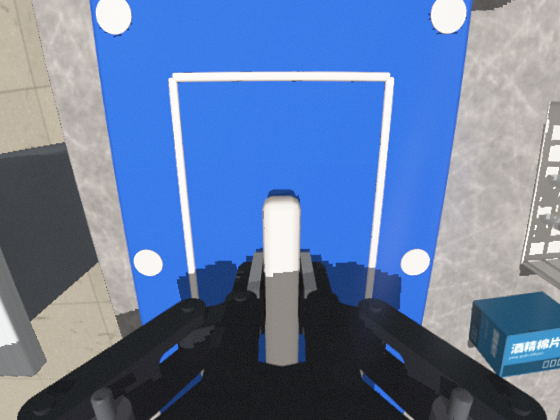

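View pics/t4.png

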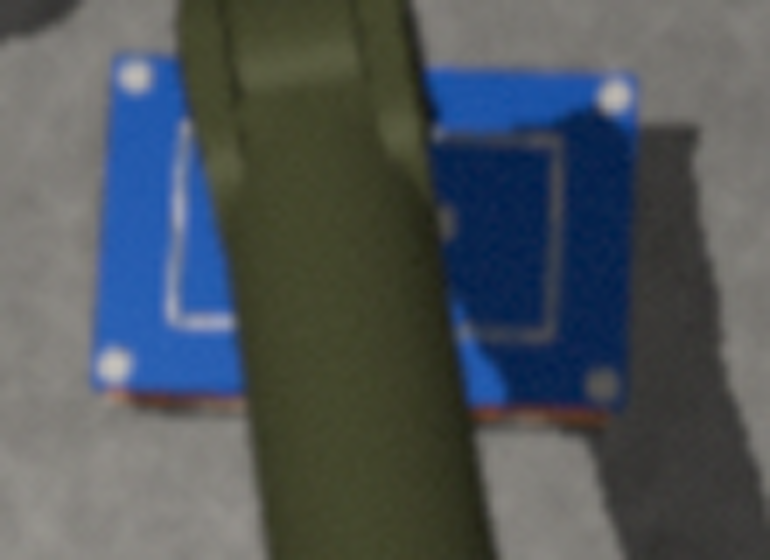

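```bash
python3 - <<'E'
from h import *
import pickle
f=pickle.load(open('top1.pkl','rb'))
h=lambda x,y,z:onz(f,190+(x+.5)/7-.5,190+(y+.5)/7-.5,z)
L=[h(*p,.152) for p in [(135,77),(615,95),(602,384),(114,365)]]
print(np.mean(L,0),[np.linalg.norm(L[i]-L[i-1]).round(4) for i in range(4)]); d=L[0]+L[3]-L[1]-L[2];print(np.degrees(np.arctan2(d[1],d[0])))
s=manip.observe();print(s['eef_pos'])
E
```

```text
[0.50890281 0.07616778 0.152     ] [np.float64(0.1474), np.float64(0.2443), np.float64(0.1476), np.float64(0.244)]
85.96668163011931
[0.50809697 0.07828211 0.17065477]
```

```bash
python3 -m pendant '[{"dx":2,"dy":-1,"dz":6,"twist":0,"hand":8},{"dx":4,"dy":-2,"dz":12,"twist":0,"hand":8},{"dx":4,"dy":-2,"dz":20,"twist":0,"hand":8},{"dx":4,"dy":-2,"dz":26,"twist":0,"hand":8},{"dx":4,"dy":-2,"dz":30,"twist":0,"hand":8}]'; python3 -m pendant '[{"dx":0,"dy":0,"dz":2,"twist":0,"hand":8},{"dx":0,"dy":0,"dz":4,"twist":0,"hand":8},{"dx":0,"dy":0,"dz":4,"twist":0,"hand":8},{"dx":0,"dy":0,"dz":4,"twist":0,"hand":8}]'; python3 - <<'E'
from h import *
go(.5065,.0825,.1247,85.75)
E
```

```text
clock: 25.15
eef_pos: [0.506, 0.0826, 0.1397]
tool_rot: [-180.0, 0.0, 85.7]
wrist_force: [0.1, -0.4, -2.9]
finger_gap: 0.17
clock: 25.65
eef_pos: [0.5063, 0.0827, 0.1365]
tool_rot: [180.0, -0.0, 85.8]
wrist_force: [0.1, 0.3, -2.7]
finger_gap: 0.172
dx -0 dy 0 dz 12 twist 0.0 | at [0.5063 0.0827 0.1365] [180.   -0.   85.8] F [ 0.1  0.3 -2.7] gap 0.172 t 25.65
```

Plug bottom now ~2 mm above the bead top. Lower in small steps, watching force.

```bash
python3 -m pendant '[{"dx":0,"dy":0,"dz":2,"twist":0,"hand":8},{"dx":0,"dy":0,"dz":4,"twist":0,"hand":8},{"dx":0,"dy":0,"dz":6,"twist":0,"hand":8},{"dx":0,"dy":0,"dz":6,"twist":0,"hand":8}]'; python3 -m pendant '[{"dx":0,"dy":0,"dz":2,"twist":0,"hand":8},{"dx":0,"dy":0,"dz":4,"twist":0,"hand":8},{"dx":0,"dy":0,"dz":5,"twist":0,"hand":8},{"dx":0,"dy":0,"dz":5,"twist":0,"hand":8}]'
```

```text
clock: 26.15
eef_pos: [0.506, 0.0826, 0.1301]
tool_rot: [-180.0, 0.0, 85.8]
wrist_force: [-1.1, -0.1, -2.4]
finger_gap: 0.175
clock: 26.65
eef_pos: [0.5061, 0.0827, 0.1252]
tool_rot: [-180.0, 0.0, 85.8]
wrist_force: [0.2, 0.5, -1.6]
finger_gap: 0.173
```

```bash
python3 -m pendant '[{"dx":0,"dy":0,"dz":1,"twist":0,"hand":8},{"dx":0,"dy":0,"dz":1,"twist":0,"hand":8},{"dx":0,"dy":0,"dz":1,"twist":0,"hand":8}]'; python3 - <<'E'
from h import *
import pickle
s=manip.observe();print(s['eef_pos'],s['wrist_force'])
s=manip.observe();f=save('wrist','w21.png');pickle.dump((s,f),open('w21.pkl','wb'))
save('scene','s4.png');crop('s4.png','s4c.png',200,170,380,300,4)
E
```

```text
clock: 27.02
eef_pos: [0.5063, 0.0827, 0.1245]
tool_rot: [180.0, -0.0, 85.8]
wrist_force: [-0.1, -1.1, -0.9]
finger_gap: 0.173
[0.50630312 0.08269744 0.12448926] [-0.14643079 -1.14082919 -0.91098472]
```

View pics/s4c.png

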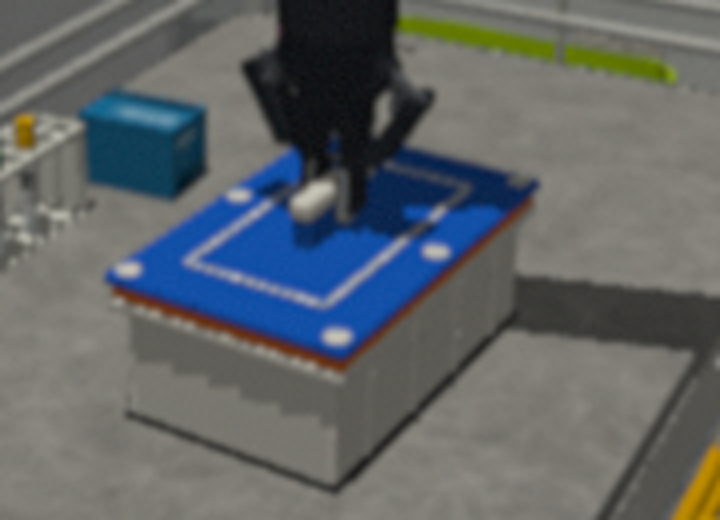

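```bash
python3 -m pendant '[{"dx":0,"dy":0,"dz":0,"twist":0,"hand":20},{"dx":0,"dy":0,"dz":0,"twist":0,"hand":28},{"dx":0,"dy":0,"dz":0,"twist":0,"hand":36},{"dx":0,"dy":0,"dz":0,"twist":0,"hand":40},{"dx":0,"dy":0,"dz":0,"twist":0,"hand":40}]'; python3 -m pendant '[{"dx":0,"dy":0,"dz":-10,"twist":0,"hand":40},{"dx":0,"dy":0,"dz":-30,"twist":0,"hand":40},{"dx":0,"dy":0,"dz":-60,"twist":0,"hand":40},{"dx":0,"dy":0,"dz":-90,"twist":0,"hand":20},{"dx":0,"dy":0,"dz":-90,"twist":0,"hand":0}]';python3 -m pendant '[{"dx":0,"dy":0,"dz":0,"twist":0,"hand":0},{"dx":0,"dy":0,"dz":0,"twist":0,"hand":0},{"dx":0,"dy":0,"dz":0,"twist":0,"hand":0}]'; python3 - <<'E'
from h import *
import pickle
s=manip.observe();f=save('wrist','w22.png');pickle.dump((s,f),open('w22.pkl','wb'))
go(.5065,.0825,.2,85.75)
E
```

```text
clock: 27.75
eef_pos: [0.5062, 0.0827, 0.1244]
tool_rot: [180.0, -0.0, 85.8]
wrist_force: [-0.0, 1.1, 0.3]
finger_gap: 0.47
clock: 28.38
eef_pos: [0.508, 0.0829, 0.2175]
tool_rot: [179.7, -0.2, 85.7]
wrist_force: [-0.4, 0.0, -0.1]
finger_gap: 0.046
clock: 28.75
eef_pos: [0.5057, 0.0825, 0.2135]
tool_rot: [-179.9, 0.0, 85.8]
wrist_force: [-0.1, 0.0, -0.6]
finger_gap: -0.001
dx -0 dy 1 dz 14 twist 0.0 | at [0.5058 0.0826 0.2137] [-179.9    0.    85.8] F [-0.2  0.6 -0.2] gap 0.004 t 28.8
```

View pics/w22.png

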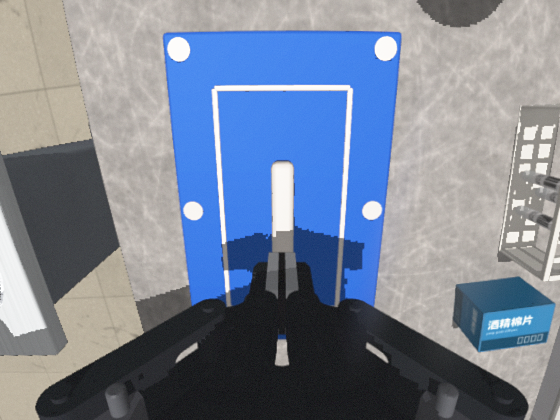

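```bash
python3 - <<'E'
from h import *
import pickle
s,f=pickle.load(open('w22.pkl','rb'))
d,c,e,g=[onz(f,*p,.106,s) for p in [(178,48.5),(386,48),(193,211),(372,210)]]
a=2*e-d;b=2*g-c
for n,p in zip('abcdef',[a,b,c,d,e,g]):print(n,p.round(4),np.hypot(p[0],p[1]).round(4))
print((a+b+c+d)/4)
for p in [c,g]: go(p[0],p[1],.125,85.75)
E
```

```text
a [ 0.4237 -0.0371  0.106 ] 0.4253
b [ 0.5713 -0.0465  0.106 ] 0.5732
c [0.5892 0.1975 0.106 ] 0.6215
d [0.4407 0.2083 0.106 ] 0.4875
e [0.4322 0.0856 0.106 ] 0.4406
f [0.5803 0.0755 0.106 ] 0.5852
[0.5062451 0.0805481 0.106    ]
dx 121 dy 75 dz 89 twist 0.0 | at [0.5058 0.0826 0.2137] [-179.9    0.    85.8] F [-0.2  0.6 -0.2] gap 0.004 t 28.8
dx -2 dy 75 dz 89 twist 0.0 | at [0.5058 0.0826 0.2137] [-179.9    0.    85.8] F [-0.2  0.6 -0.2] gap 0.004 t 28.8
```

```bash
python3 -m pendant '[{"dx":50,"dy":30,"dz":0,"twist":0,"hand":0},{"dx":100,"dy":60,"dz":15,"twist":0,"hand":0},{"dx":121,"dy":75,"dz":45,"twist":0,"hand":0},{"dx":121,"dy":75,"dz":80,"twist":0,"hand":0},{"dx":121,"dy":75,"dz":88,"twist":0,"hand":0}]';python3 -m pendant '[{"dx":0,"dy":0,"dz":3,"twist":0,"hand":0},{"dx":0,"dy":0,"dz":6,"twist":0,"hand":0},{"dx":0,"dy":0,"dz":6,"twist":0,"hand":0}]'; python3 - <<'E'
from h import *
go(.5892,.1975,.117,85.75)
E
```

```text
clock: 29.42
eef_pos: [0.5881, 0.1973, 0.1231]
tool_rot: [-179.7, 0.2, 85.8]
wrist_force: [0.7, -0.1, -0.7]
finger_gap: -0.001
clock: 29.8
eef_pos: [0.5905, 0.1978, 0.1215]
tool_rot: [179.9, -0.1, 85.7]
wrist_force: [0.3, -0.4, 0.6]
finger_gap: -0.001
dx -0 dy -1 dz 5 twist -0.0 | at [0.5905 0.1978 0.1215] [ 1.799e+02 -1.000e-01  8.570e+01] F [ 0.3 -0.4  0.6] gap -0.001 t 29.8
```

```bash
python3 -m pendant '[{"dx":0,"dy":-1,"dz":3,"twist":0,"hand":0},{"dx":0,"dy":-1,"dz":6,"twist":0,"hand":0},{"dx":0,"dy":-1,"dz":8,"twist":0,"hand":0},{"dx":0,"dy":-1,"dz":10,"twist":0,"hand":0},{"dx":0,"dy":-1,"dz":10,"twist":0,"hand":0}]'; python3 - <<'E'
from h import *
s=manip.observe();f=save('wrist','w23.png')
go(.5892,.1975,.117,85.75)
E
```

```text
clock: 30.42
eef_pos: [0.5898, 0.1984, 0.113]
tool_rot: [179.9, -0.1, 85.8]
wrist_force: [-2.1, -1.0, 11.5]
finger_gap: -0.0
dx -1 dy -1 dz -4 twist 0.0 | at [0.5898 0.1984 0.1129] [ 1.799e+02 -1.000e-01  8.580e+01] F [-3.8 -1.4 11.3] gap 0.001 t 30.48
```

View pics/w23.png

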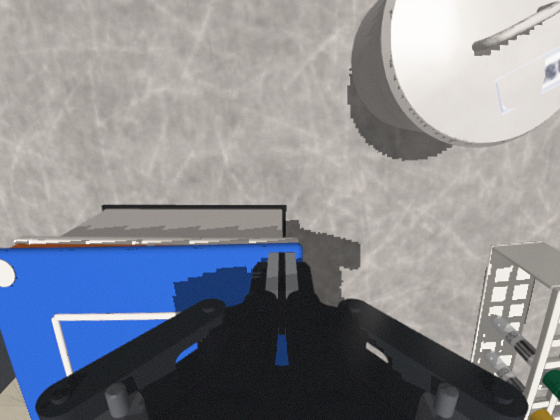

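```bash
cat >> h.py <<'E'
M=dict(a=(.4255,-.0365),b=(.5713,-.0465),c=(.5892,.1975),d=(.4407,.2083),e=(.4322,.0856),f=(.5803,.0755))
E
python3 -m pendant '[{"dx":0,"dy":0,"dz":-10,"twist":0,"hand":0},{"dx":0,"dy":0,"dz":-20,"twist":0,"hand":0},{"dx":0,"dy":0,"dz":-20,"twist":0,"hand":0}]'; python3 -c "
from h import *
for k in 'fb': go(*M[k],.121,85.75)"
```

```text
clock: 30.85
eef_pos: [0.5895, 0.1981, 0.1312]
tool_rot: [179.9, -0.0, 85.8]
wrist_force: [1.2, -0.3, -1.2]
finger_gap: 0.001
dx -123 dy -0 dz 10 twist 0.0 | at [0.5895 0.1981 0.1312] [179.9  -0.   85.8] F [ 1.2 -0.3 -1.2] gap 0.001 t 30.85
dx -245 dy -0 dz 10 twist 0.0 | at [0.5895 0.1981 0.1312] [179.9  -0.   85.8] F [ 1.2 -0.3 -1.2] gap 0.001 t 30.85
```

```bash
python3 -m pendant '[{"dx":-40,"dy":0,"dz":0,"twist":0,"hand":0},{"dx":-85,"dy":0,"dz":0,"twist":0,"hand":0},{"dx":-123,"dy":0,"dz":0,"twist":0,"hand":0},{"dx":-123,"dy":0,"dz":5,"twist":0,"hand":0},{"dx":-123,"dy":0,"dz":10,"twist":0,"hand":0}]'; python3 -m pendant '[{"dx":0,"dy":0,"dz":3,"twist":0,"hand":0},{"dx":0,"dy":0,"dz":6,"twist":0,"hand":0},{"dx":0,"dy":0,"dz":9,"twist":0,"hand":0},{"dx":0,"dy":0,"dz":11,"twist":0,"hand":0},{"dx":0,"dy":0,"dz":11,"twist":0,"hand":0}]'; python3 -m pendant '[{"dx":0,"dy":0,"dz":-10,"twist":0,"hand":0},{"dx":0,"dy":0,"dz":-22,"twist":0,"hand":0},{"dx":0,"dy":0,"dz":-22,"twist":0,"hand":0}]';python3 -c "
from h import *
for k in 'fb': go(*M[k],.121,85.75)"
```

```text
clock: 31.48
eef_pos: [0.5796, 0.0761, 0.1197]
tool_rot: [-180.0, -0.0, 85.8]
wrist_force: [-1.0, -0.3, 0.3]
finger_gap: 0.003
clock: 32.1
eef_pos: [0.5801, 0.0769, 0.1123]
tool_rot: [-180.0, -0.1, 85.9]
wrist_force: [-7.1, -0.7, 18.8]
finger_gap: -0.002
clock: 32.48
eef_pos: [0.5806, 0.0757, 0.1323]
tool_rot: [179.9, -0.0, 85.8]
wrist_force: [0.5, 0.1, 0.0]
finger_gap: -0.001
dx -0 dy -0 dz 11 twist 0.0 | at [0.5806 0.0757 0.1323] [179.9  -0.   85.8] F [0.5 0.1 0. ] gap -0.001 t 32.48
dx -123 dy -0 dz 11 twist 0.0 | at [0.5806 0.0757 0.1323] [179.9  -0.   85.8] F [0.5 0.1 0. ] gap -0.001 t 32.48
```

```bash
python3 -m pendant '[{"dx":-40,"dy":0,"dz":0,"twist":0,"hand":0},{"dx":-85,"dy":0,"dz":0,"twist":0,"hand":0},{"dx":-123,"dy":0,"dz":0,"twist":0,"hand":0},{"dx":-123,"dy":0,"dz":5,"twist":0,"hand":0},{"dx":-123,"dy":0,"dz":10,"twist":0,"hand":0}]'; python3 -m pendant '[{"dx":0,"dy":0,"dz":3,"twist":0,"hand":0},{"dx":0,"dy":0,"dz":6,"twist":0,"hand":0},{"dx":0,"dy":0,"dz":9,"twist":0,"hand":0},{"dx":0,"dy":0,"dz":12,"twist":0,"hand":0},{"dx":0,"dy":0,"dz":12,"twist":0,"hand":0}]'; python3 -m pendant '[{"dx":0,"dy":0,"dz":-10,"twist":0,"hand":0},{"dx":0,"dy":0,"dz":-52,"twist":0,"hand":0},{"dx":0,"dy":0,"dz":-52,"twist":0,"hand":0}]';python3 -c "
from h import *
for k in 'ba': go(*M[k],.121,85.75)
save('scene','s5.png');crop('s5.png','s5c.png',200,170,380,300,4)"
```

```text
clock: 33.1
eef_pos: [0.5706, -0.0465, 0.1206]
tool_rot: [-180.0, -0.0, 85.8]
wrist_force: [-0.5, 0.8, 0.6]
finger_gap: 0.0
clock: 33.72
eef_pos: [0.5712, -0.0469, 0.1107]
tool_rot: [180.0, -0.1, 85.8]
wrist_force: [-2.8, 0.5, 8.4]
finger_gap: 0.0
clock: 34.1
eef_pos: [0.5731, -0.0478, 0.1649]
tool_rot: [179.6, -0.1, 85.7]
wrist_force: [0.3, -0.1, -0.0]
finger_gap: -0.0
dx 1 dy -2 dz 44 twist -0.0 | at [ 0.5731 -0.0478  0.1649] [ 1.796e+02 -1.000e-01  8.570e+01] F [ 0.3 -0.1 -0. ] gap -0.0 t 34.1
dx 0 dy -148 dz 43 twist -0.0 | at [ 0.5731 -0.0478  0.1649] [ 1.796e+02 -1.000e-01  8.570e+01] F [ 0.3 -0.1 -0. ] gap -0.0 t 34.1
```

View pics/s5c.png

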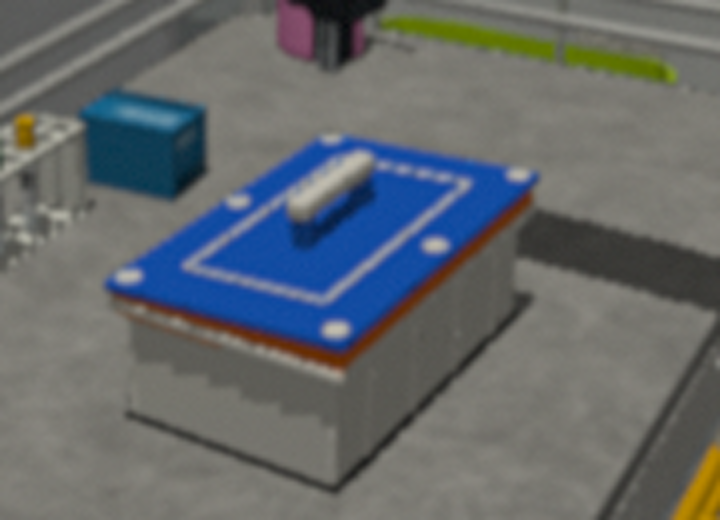

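```bash
python3 -m pendant '[{"dx":0,"dy":-45,"dz":0,"twist":0,"hand":0},{"dx":0,"dy":-95,"dz":0,"twist":0,"hand":0},{"dx":0,"dy":-146,"dz":5,"twist":0,"hand":0},{"dx":0,"dy":-146,"dz":25,"twist":0,"hand":0},{"dx":0,"dy":-146,"dz":35,"twist":0,"hand":0}]'; python3 -m pendant '[{"dx":0,"dy":0,"dz":0,"twist":0,"hand":0},{"dx":0,"dy":0,"dz":0,"twist":0,"hand":0}]'; python3 -c "
from h import *
for k in 'ae': go(*M[k],.121,85.75)
s=manip.observe();save('wrist','w24.png');print(s['q'].round(1))"
```

```text
clock: 34.78
eef_pos: [0.424, -0.0363, 0.1252]
tool_rot: [-179.9, -0.0, 85.8]
wrist_force: [-1.1, 0.2, -0.2]
finger_gap: -0.0
clock: 35.02
eef_pos: [0.4257, -0.0369, 0.1264]
tool_rot: [-180.0, 0.1, 85.7]
wrist_force: [0.8, -0.1, -0.3]
finger_gap: 0.002
dx 0 dy -0 dz 5 twist -0.0 | at [ 0.4257 -0.0369  0.1264] [-1.80e+02  1.00e-01  8.57e+01] F [ 0.8 -0.1 -0.3] gap 0.002 t 35.02
dx 123 dy -3 dz 5 twist -0.0 | at [ 0.4257 -0.0369  0.1264] [-1.80e+02  1.00e-01  8.57e+01] F [ 0.8 -0.1 -0.3] gap 0.002 t 35.02
[-34.8  -5.5  35.  122.4   3.6  62.2  -5.9]
```

View pics/w24.png

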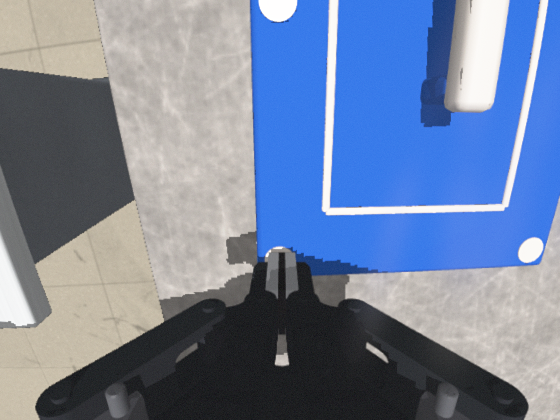

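```bash
python3 -m pendant '[{"dx":1,"dy":0,"dz":4,"twist":0,"hand":0},{"dx":1,"dy":0,"dz":8,"twist":0,"hand":0},{"dx":1,"dy":0,"dz":12,"twist":0,"hand":0},{"dx":1,"dy":0,"dz":16,"twist":0,"hand":0},{"dx":1,"dy":0,"dz":16,"twist":0,"hand":0}]'; python3 -m pendant '[{"dx":0,"dy":0,"dz":-10,"twist":0,"hand":0},{"dx":0,"dy":0,"dz":-22,"twist":0,"hand":0},{"dx":0,"dy":0,"dz":-22,"twist":0,"hand":0}]';python3 -c "
from h import *
for k in 'ae': go(*M[k],.121,85.75)"
```

```text
clock: 35.7
eef_pos: [0.4254, -0.0361, 0.1108]
tool_rot: [-180.0, 0.0, 85.7]
wrist_force: [-1.5, -1.1, 5.4]
finger_gap: -0.002
clock: 36.08
eef_pos: [0.426, -0.0355, 0.1335]
tool_rot: [179.9, -0.1, 85.8]
wrist_force: [-0.1, -0.3, 0.2]
finger_gap: -0.002
dx -1 dy -0 dz 12 twist 0.0 | at [ 0.426  -0.0355  0.1335] [ 1.799e+02 -1.000e-01  8.580e+01] F [-0.1 -0.3  0.2] gap -0.002 t 36.08
dx 121 dy -3 dz 13 twist 0.0 | at [ 0.426  -0.0355  0.1335] [ 1.799e+02 -1.000e-01  8.580e+01] F [-0.1 -0.3  0.2] gap -0.002 t 36.08
```

Now e, partial, then d.

```bash
python3 -m pendant '[{"dx":40,"dy":-1,"dz":0,"twist":0,"hand":0},{"dx":85,"dy":-2,"dz":0,"twist":0,"hand":0},{"dx":121,"dy":-3,"dz":0,"twist":0,"hand":0},{"dx":121,"dy":-3,"dz":5,"twist":0,"hand":0},{"dx":121,"dy":-3,"dz":10,"twist":0,"hand":0}]'; python3 -m pendant '[{"dx":0,"dy":0,"dz":3,"twist":0,"hand":0},{"dx":0,"dy":0,"dz":6,"twist":0,"hand":0},{"dx":0,"dy":0,"dz":9,"twist":0,"hand":0},{"dx":0,"dy":0,"dz":12,"twist":0,"hand":0},{"dx":0,"dy":0,"dz":12,"twist":0,"hand":0}]'; python3 -m pendant '[{"dx":0,"dy":0,"dz":-10,"twist":0,"hand":0},{"dx":0,"dy":0,"dz":-22,"twist":0,"hand":0},{"dx":0,"dy":0,"dz":-22,"twist":0,"hand":0}]';python3 -c "
from h import *
for k in 'ed': go(*M[k],.121,85.75)"
```

```text
clock: 36.7
eef_pos: [0.4309, 0.0845, 0.1218]
tool_rot: [-180.0, 0.0, 85.7]
wrist_force: [0.5, -0.4, -0.5]
finger_gap: 0.002
clock: 37.33
eef_pos: [0.4309, 0.0842, 0.1113]
tool_rot: [-179.9, 0.0, 85.7]
wrist_force: [-3.9, -2.2, 9.8]
finger_gap: -0.003
clock: 37.7
eef_pos: [0.4321, 0.0855, 0.1336]
tool_rot: [179.9, -0.1, 85.7]
wrist_force: [0.3, -0.3, -0.0]
finger_gap: -0.0
dx 0 dy 0 dz 13 twist -0.0 | at [0.4321 0.0855 0.1336] [ 1.799e+02 -1.000e-01  8.570e+01] F [ 0.3 -0.3 -0. ] gap -0.0 t 37.7
dx 123 dy -1 dz 13 twist -0.0 | at [0.4321 0.0855 0.1336] [ 1.799e+02 -1.000e-01  8.570e+01] F [ 0.3 -0.3 -0. ] gap -0.0 t 37.7
```

Now d, pressed fully (down to ~0.107), then back round fully.

```bash
python3 -m pendant '[{"dx":40,"dy":0,"dz":0,"twist":0,"hand":0},{"dx":85,"dy":-1,"dz":0,"twist":0,"hand":0},{"dx":123,"dy":-1,"dz":0,"twist":0,"hand":0},{"dx":123,"dy":-1,"dz":5,"twist":0,"hand":0},{"dx":123,"dy":-1,"dz":10,"twist":0,"hand":0}]'; python3 -m pendant '[{"dx":0,"dy":0,"dz":4,"twist":0,"hand":0},{"dx":0,"dy":0,"dz":8,"twist":0,"hand":0},{"dx":0,"dy":0,"dz":12,"twist":0,"hand":0},{"dx":0,"dy":0,"dz":16,"twist":0,"hand":0},{"dx":0,"dy":0,"dz":18,"twist":0,"hand":0}]';python3 -m pendant '[{"dx":0,"dy":0,"dz":1,"twist":0,"hand":0},{"dx":0,"dy":0,"dz":1,"twist":0,"hand":0}]'; python3 -c "
from h import *
for k in 'de': go(*M[k],.121,85.75)"
```

```text
clock: 38.33
eef_pos: [0.4391, 0.2072, 0.1216]
tool_rot: [-180.0, 0.1, 85.7]
wrist_force: [0.2, -0.6, -0.5]
finger_gap: -0.003
clock: 38.95
eef_pos: [0.4394, 0.2077, 0.1074]
tool_rot: [-179.9, -0.0, 85.7]
wrist_force: [-10.7, -6.5, 32.7]
finger_gap: 0.002
clock: 39.2
eef_pos: [0.4394, 0.2077, 0.1073]
tool_rot: [-179.9, -0.1, 85.7]
wrist_force: [-11.3, -5.9, 30.9]
finger_gap: -0.004
dx 1 dy 1 dz -14 twist -0.0 | at [0.4394 0.2077 0.1073] [-1.799e+02 -1.000e-01  8.570e+01] F [-11.3  -5.9  30.9] gap -0.004 t 39.2
dx -122 dy 2 dz -14 twist -0.0 | at [0.4394 0.2077 0.1073] [-1.799e+02 -1.000e-01  8.570e+01] F [-11.3  -5.9  30.9] gap -0.004 t 39.2
```

```bash
python3 -m pendant '[{"dx":0,"dy":0,"dz":-12,"twist":0,"hand":0},{"dx":0,"dy":0,"dz":-26,"twist":0,"hand":0},{"dx":-40,"dy":0,"dz":-26,"twist":0,"hand":0},{"dx":-85,"dy":1,"dz":-26,"twist":0,"hand":0},{"dx":-122,"dy":2,"dz":-22,"twist":0,"hand":0}]'; python3 -m pendant '[{"dx":0,"dy":0,"dz":7,"twist":0,"hand":0},{"dx":0,"dy":0,"dz":13,"twist":0,"hand":0},{"dx":0,"dy":0,"dz":17,"twist":0,"hand":0},{"dx":0,"dy":0,"dz":20,"twist":0,"hand":0},{"dx":0,"dy":0,"dz":22,"twist":0,"hand":0}]';python3 -m pendant '[{"dx":0,"dy":0,"dz":0,"twist":0,"hand":0},{"dx":0,"dy":0,"dz":0,"twist":0,"hand":0}]'; python3 -c "
from h import *
for k in 'ea': go(*M[k],.121,85.75)"
```

```text
clock: 39.83
eef_pos: [0.4324, 0.0846, 0.1258]
tool_rot: [179.9, -0.0, 85.7]
wrist_force: [-0.0, -0.1, 0.2]
finger_gap: -0.0
clock: 40.45
eef_pos: [0.4324, 0.0872, 0.1071]
tool_rot: [-179.9, -0.0, 85.9]
wrist_force: [-17.3, -6.0, 45.1]
finger_gap: -0.002
clock: 40.7
eef_pos: [0.4324, 0.0872, 0.1072]
tool_rot: [-179.9, -0.0, 85.9]
wrist_force: [-13.0, -4.3, 35.6]
finger_gap: 0.001
dx -2 dy -0 dz -14 twist 0.1 | at [0.4324 0.0872 0.1072] [-179.9   -0.    85.9] F [-13.   -4.3  35.6] gap 0.001 t 40.7
dx -124 dy 2 dz -14 twist 0.1 | at [0.4324 0.0872 0.1072] [-179.9   -0.    85.9] F [-13.   -4.3  35.6] gap 0.001 t 40.7
```

```bash
python3 -m pendant '[{"dx":0,"dy":0,"dz":-12,"twist":0,"hand":0},{"dx":0,"dy":0,"dz":-26,"twist":0,"hand":0},{"dx":-40,"dy":1,"dz":-26,"twist":0,"hand":0},{"dx":-85,"dy":2,"dz":-26,"twist":0,"hand":0},{"dx":-123,"dy":2,"dz":-22,"twist":0,"hand":0}]'; python3 -m pendant '[{"dx":0,"dy":0,"dz":7,"twist":0,"hand":0},{"dx":0,"dy":0,"dz":13,"twist":0,"hand":0},{"dx":0,"dy":0,"dz":17,"twist":0,"hand":0},{"dx":0,"dy":0,"dz":19,"twist":0,"hand":0},{"dx":0,"dy":0,"dz":20,"twist":0,"hand":0}]';python3 -m pendant '[{"dx":0,"dy":0,"dz":0,"twist":0,"hand":0},{"dx":0,"dy":0,"dz":0,"twist":0,"hand":0}]'; python3 -c "
from h import *
for k in 'ab': go(*M[k],.121,85.75)"
```

```text
clock: 41.32
eef_pos: [0.4255, -0.0377, 0.1258]
tool_rot: [179.9, -0.0, 85.8]
wrist_force: [-0.0, 0.3, 1.1]
finger_gap: -0.002
clock: 41.95
eef_pos: [0.4254, -0.0354, 0.1072]
tool_rot: [-179.9, -0.1, 85.9]
wrist_force: [-8.7, 1.4, 23.6]
finger_gap: -0.001
clock: 42.2
eef_pos: [0.4253, -0.0354, 0.1072]
tool_rot: [-179.9, -0.1, 85.9]
wrist_force: [-7.0, 0.3, 19.3]
finger_gap: -0.001
dx -1 dy 0 dz -14 twist 0.1 | at [ 0.4253 -0.0354  0.1072] [-1.799e+02 -1.000e-01  8.590e+01] F [-7.   0.3 19.3] gap -0.001 t 42.2
dx -0 dy 146 dz -14 twist 0.1 | at [ 0.4253 -0.0354  0.1072] [-1.799e+02 -1.000e-01  8.590e+01] F [-7.   0.3 19.3] gap -0.001 t 42.2
```

```bash
python3 -m pendant '[{"dx":0,"dy":0,"dz":-25,"twist":0,"hand":0},{"dx":0,"dy":25,"dz":-50,"twist":0,"hand":0},{"dx":0,"dy":75,"dz":-50,"twist":0,"hand":0},{"dx":0,"dy":120,"dz":-50,"twist":0,"hand":0},{"dx":0,"dy":146,"dz":-35,"twist":0,"hand":0}]'; python3 -m pendant '[{"dx":0,"dy":0,"dz":8,"twist":0,"hand":0},{"dx":0,"dy":0,"dz":16,"twist":0,"hand":0},{"dx":0,"dy":0,"dz":16,"twist":0,"hand":0}]'; python3 -c "
from h import *
for k in 'bf': go(*M[k],.1055,85.75)"
```

```text
clock: 42.82
eef_pos: [0.5739, -0.0461, 0.1407]
tool_rot: [179.8, 0.0, 85.9]
wrist_force: [-0.1, -0.4, -0.2]
finger_gap: -0.001
clock: 43.2
eef_pos: [0.5693, -0.0471, 0.1238]
tool_rot: [-179.9, -0.0, 85.8]
wrist_force: [-1.2, -0.0, -0.0]
finger_gap: -0.0
dx 1 dy 2 dz 18 twist 0.0 | at [ 0.5693 -0.0471  0.1238] [-179.9   -0.    85.8] F [-1.2 -0.  -0. ] gap -0.0 t 43.2
dx 123 dy 2 dz 18 twist 0.0 | at [ 0.5693 -0.0471  0.1238] [-179.9   -0.    85.8] F [-1.2 -0.  -0. ] gap -0.0 t 43.2
```

```bash
python3 -m pendant '[{"dx":0,"dy":2,"dz":5,"twist":0,"hand":0},{"dx":0,"dy":2,"dz":10,"twist":0,"hand":0},{"dx":0,"dy":2,"dz":14,"twist":0,"hand":0},{"dx":0,"dy":2,"dz":17,"twist":0,"hand":0},{"dx":0,"dy":2,"dz":19,"twist":0,"hand":0}]';python3 -m pendant '[{"dx":0,"dy":0,"dz":0,"twist":0,"hand":0},{"dx":0,"dy":0,"dz":0,"twist":0,"hand":0}]'; python3 -c "
from h import *
for k in 'bf': go(*M[k],.121,85.75)"
```

```text
clock: 43.82
eef_pos: [0.573, -0.0478, 0.1074]
tool_rot: [180.0, -0.1, 85.7]
wrist_force: [-8.6, 1.0, 22.1]
finger_gap: 0.001
clock: 44.08
eef_pos: [0.573, -0.0478, 0.1075]
tool_rot: [180.0, -0.1, 85.7]
wrist_force: [-5.9, -0.4, 14.9]
finger_gap: 0.003
dx 1 dy -2 dz -13 twist -0.0 | at [ 0.573  -0.0478  0.1075] [ 1.80e+02 -1.00e-01  8.57e+01] F [-5.9 -0.4 14.9] gap 0.003 t 44.08
dx 124 dy -2 dz -13 twist -0.0 | at [ 0.573  -0.0478  0.1075] [ 1.80e+02 -1.00e-01  8.57e+01] F [-5.9 -0.4 14.9] gap 0.003 t 44.08
```

```bash
python3 -m pendant '[{"dx":0,"dy":0,"dz":-12,"twist":0,"hand":0},{"dx":0,"dy":0,"dz":-26,"twist":0,"hand":0},{"dx":40,"dy":-1,"dz":-26,"twist":0,"hand":0},{"dx":85,"dy":-1,"dz":-26,"twist":0,"hand":0},{"dx":124,"dy":-2,"dz":-22,"twist":0,"hand":0}]'; python3 -m pendant '[{"dx":0,"dy":0,"dz":7,"twist":0,"hand":0},{"dx":0,"dy":0,"dz":13,"twist":0,"hand":0},{"dx":0,"dy":0,"dz":17,"twist":0,"hand":0},{"dx":0,"dy":0,"dz":20,"twist":0,"hand":0},{"dx":0,"dy":0,"dz":21,"twist":0,"hand":0}]';python3 -m pendant '[{"dx":0,"dy":0,"dz":0,"twist":0,"hand":0},{"dx":0,"dy":0,"dz":0,"twist":0,"hand":0}]'; python3 -c "
from h import *
for k in 'fc': go(*M[k],.121,85.75)"
```

```text
clock: 44.7
eef_pos: [0.5804, 0.0781, 0.1282]
tool_rot: [179.9, -0.1, 85.8]
wrist_force: [0.4, 0.1, 0.7]
finger_gap: -0.004
clock: 45.32
eef_pos: [0.5801, 0.0744, 0.1081]
tool_rot: [-180.0, -0.0, 85.6]
wrist_force: [-4.4, -1.2, 12.6]
finger_gap: 0.0
clock: 45.58
eef_pos: [0.5801, 0.0743, 0.1081]
tool_rot: [180.0, -0.0, 85.6]
wrist_force: [-4.3, -2.0, 10.7]
finger_gap: -0.0
dx 1 dy 0 dz -13 twist -0.2 | at [0.5801 0.0743 0.1081] [180.   -0.   85.6] F [-4.3 -2.  10.7] gap -0.0 t 45.58
dx 124 dy -0 dz -13 twist -0.2 | at [0.5801 0.0743 0.1081] [180.   -0.   85.6] F [-4.3 -2.  10.7] gap -0.0 t 45.58
```

Press a little more at f.

```bash
python3 -m pendant '[{"dx":0,"dy":0,"dz":1,"twist":0,"hand":0},{"dx":0,"dy":0,"dz":2,"twist":0,"hand":0},{"dx":0,"dy":0,"dz":2,"twist":0,"hand":0}]';  python3 -m pendant '[{"dx":0,"dy":0,"dz":-12,"twist":0,"hand":0},{"dx":0,"dy":0,"dz":-26,"twist":0,"hand":0},{"dx":40,"dy":0,"dz":-26,"twist":0,"hand":0},{"dx":85,"dy":0,"dz":-26,"twist":0,"hand":0},{"dx":124,"dy":0,"dz":-22,"twist":0,"hand":0}]';python3 -m pendant '[{"dx":0,"dy":0,"dz":7,"twist":0,"hand":0},{"dx":0,"dy":0,"dz":13,"twist":0,"hand":0},{"dx":0,"dy":0,"dz":17,"twist":0,"hand":0},{"dx":0,"dy":0,"dz":20,"twist":0,"hand":0},{"dx":0,"dy":0,"dz":22,"twist":0,"hand":0}]';python3 -m pendant '[{"dx":0,"dy":0,"dz":0,"twist":0,"hand":0},{"dx":0,"dy":0,"dz":0,"twist":0,"hand":0}]'; python3 -c "
from h import *
for k in 'cf': go(*M[k],.121,85.75)"
```

```text
clock: 45.95
eef_pos: [0.5801, 0.0744, 0.1071]
tool_rot: [-180.0, -0.1, 85.6]
wrist_force: [-6.5, -1.5, 16.4]
finger_gap: 0.0
clock: 46.58
eef_pos: [0.5897, 0.2016, 0.1273]
tool_rot: [179.9, -0.1, 85.8]
wrist_force: [-0.2, 0.2, -0.4]
finger_gap: -0.001
clock: 47.2
eef_pos: [0.5894, 0.1983, 0.1071]
tool_rot: [-180.0, -0.0, 85.6]
wrist_force: [-8.4, -3.3, 22.2]
finger_gap: -0.001
clock: 47.45
eef_pos: [0.5893, 0.1983, 0.1071]
tool_rot: [-180.0, -0.0, 85.6]
wrist_force: [-5.8, -3.1, 14.1]
finger_gap: -0.001
dx -1 dy -0 dz -14 twist -0.1 | at [0.5893 0.1983 0.1071] [-180.    -0.    85.6] F [-5.8 -3.1 14.1] gap -0.001 t 47.45
dx -123 dy 0 dz -14 twist -0.1 | at [0.5893 0.1983 0.1071] [-180.    -0.    85.6] F [-5.8 -3.1 14.1] gap -0.001 t 47.45
```

```bash
python3 -m pendant '[{"dx":0,"dy":0,"dz":1,"twist":0,"hand":0},{"dx":0,"dy":0,"dz":2,"twist":0,"hand":0},{"dx":0,"dy":0,"dz":2,"twist":0,"hand":0}]';python3 -m pendant '[{"dx":0,"dy":0,"dz":-12,"twist":0,"hand":0},{"dx":0,"dy":0,"dz":-26,"twist":0,"hand":0},{"dx":-40,"dy":0,"dz":-26,"twist":0,"hand":0},{"dx":-85,"dy":0,"dz":-26,"twist":0,"hand":0},{"dx":-123,"dy":0,"dz":-22,"twist":0,"hand":0}]';python3 -m pendant '[{"dx":0,"dy":0,"dz":7,"twist":0,"hand":0},{"dx":0,"dy":0,"dz":13,"twist":0,"hand":0},{"dx":0,"dy":0,"dz":18,"twist":0,"hand":0},{"dx":0,"dy":0,"dz":22,"twist":0,"hand":0},{"dx":0,"dy":0,"dz":22,"twist":0,"hand":0}]'; python3 -c "
from h import *
for k in 'fb': go(*M[k],.1055,85.75)"
```

```text
clock: 47.82
eef_pos: [0.5894, 0.1982, 0.107]
tool_rot: [-180.0, -0.1, 85.6]
wrist_force: [-11.1, -3.8, 24.2]
finger_gap: -0.001
clock: 48.45
eef_pos: [0.5803, 0.0752, 0.125]
tool_rot: [179.9, -0.0, 85.7]
wrist_force: [0.0, -0.5, 0.2]
finger_gap: -0.002
clock: 49.08
eef_pos: [0.5801, 0.0789, 0.107]
tool_rot: [-179.9, -0.2, 85.9]
wrist_force: [-12.3, -1.1, 30.3]
finger_gap: 0.001
dx -3 dy 0 dz 1 twist 0.1 | at [0.5801 0.0789 0.107 ] [-179.9   -0.2   85.9] F [-12.3  -1.1  30.3] gap 0.001 t 49.08
dx -126 dy 0 dz 1 twist 0.1 | at [0.5801 0.0789 0.107 ] [-179.9   -0.2   85.9] F [-12.3  -1.1  30.3] gap 0.001 t 49.08
```

```bash
python3 -m pendant '[{"dx":0,"dy":0,"dz":-12,"twist":0,"hand":0},{"dx":0,"dy":0,"dz":-26,"twist":0,"hand":0},{"dx":-40,"dy":0,"dz":-26,"twist":0,"hand":0},{"dx":-85,"dy":0,"dz":-26,"twist":0,"hand":0},{"dx":-125,"dy":0,"dz":-22,"twist":0,"hand":0}]';python3 -m pendant '[{"dx":0,"dy":0,"dz":7,"twist":0,"hand":0},{"dx":0,"dy":0,"dz":13,"twist":0,"hand":0},{"dx":0,"dy":0,"dz":18,"twist":0,"hand":0},{"dx":0,"dy":0,"dz":22,"twist":0,"hand":0},{"dx":0,"dy":0,"dz":22,"twist":0,"hand":0}]'; python3 -m pendant '[{"dx":0,"dy":0,"dz":-20,"twist":0,"hand":0},{"dx":0,"dy":0,"dz":-60,"twist":0,"hand":0},{"dx":0,"dy":0,"dz":-110,"twist":0,"hand":0},{"dx":0,"dy":0,"dz":-150,"twist":0,"hand":0},{"dx":0,"dy":0,"dz":-150,"twist":0,"hand":0}]'; python3 - <<'E'
from h import *
import pickle
go(.55,-.05,.24,85.75)
f=save('scene','s6.png');crop('s6.png','s6c.png',200,170,380,300,4)
f=save('top','top3.png');crop('top3.png','t5.png',120,130,300,270,4)
E
```

```text
clock: 49.7
eef_pos: [0.571, -0.0485, 0.1248]
tool_rot: [179.9, 0.0, 85.8]
wrist_force: [-1.1, 0.4, 0.7]
finger_gap: -0.002
clock: 50.32
eef_pos: [0.571, -0.0456, 0.107]
tool_rot: [-179.9, -0.2, 85.9]
wrist_force: [-13.4, 1.3, 32.5]
finger_gap: -0.002
clock: 50.95
eef_pos: [0.573, -0.0467, 0.256]
tool_rot: [179.6, -0.1, 85.9]
wrist_force: [0.2, -0.6, 0.2]
finger_gap: 0.002
dx -5 dy -23 dz 16 twist 0.1 | at [ 0.573  -0.0467  0.256 ] [ 1.796e+02 -1.000e-01  8.590e+01] F [ 0.2 -0.6  0.2] gap 0.002 t 50.95
```

View pics/s6c.png

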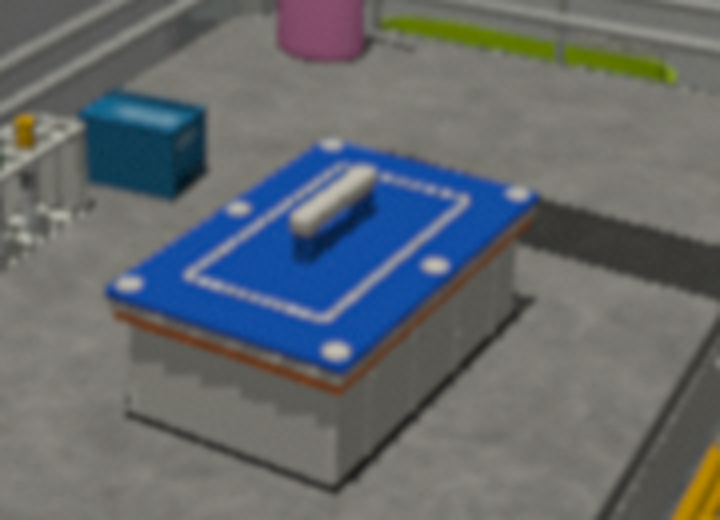

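View pics/t5.png

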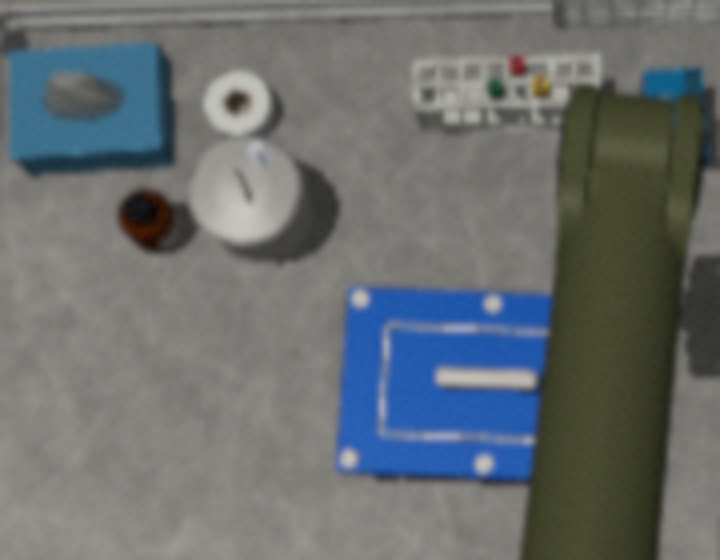

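```bash
python3 -c "
from h import *
go(*M['a'],.125,85.75)"; python3 -m pendant '[{"dx":0,"dy":-50,"dz":0,"twist":0,"hand":0},{"dx":0,"dy":-100,"dz":0,"twist":0,"hand":0},{"dx":0,"dy":-147,"dz":40,"twist":0,"hand":0},{"dx":0,"dy":-147,"dz":90,"twist":0,"hand":0},{"dx":0,"dy":-147,"dz":128,"twist":0,"hand":0}]'; python3 -m pendant '[{"dx":0,"dy":0,"dz":0,"twist":0,"hand":0},{"dx":0,"dy":0,"dz":0,"twist":0,"hand":0}]'; python3 -c "
from h import *
go(*M['a'],.1055,85.75)"
```

```text
dx -1 dy -146 dz 127 twist 0.1 | at [ 0.5709 -0.0464  0.2522] [180.   -0.   85.8] F [ 0.3  0.9 -0.2] gap -0.006 t 51.05
clock: 51.68
eef_pos: [0.422, -0.0357, 0.1217]
tool_rot: [-179.9, -0.1, 85.8]
wrist_force: [0.5, 1.8, 0.0]
finger_gap: 0.0
clock: 51.92
eef_pos: [0.4246, -0.0365, 0.125]
tool_rot: [180.0, 0.0, 85.8]
wrist_force: [-0.2, 0.2, 0.7]
finger_gap: -0.001
dx 0 dy 1 dz 19 twist 0.0 | at [ 0.4246 -0.0365  0.125 ] [180.    0.   85.8] F [-0.2  0.2  0.7] gap -0.001 t 51.92
```

```bash
python3 -m pendant '[{"dx":0,"dy":1,"dz":6,"twist":0,"hand":0},{"dx":0,"dy":1,"dz":12,"twist":0,"hand":0},{"dx":0,"dy":1,"dz":16,"twist":0,"hand":0},{"dx":0,"dy":1,"dz":16,"twist":0,"hand":0}]';python3 -m pendant '[{"dx":0,"dy":0,"dz":2,"twist":0,"hand":0},{"dx":0,"dy":0,"dz":4,"twist":0,"hand":0},{"dx":0,"dy":0,"dz":4,"twist":0,"hand":0}]';python3 -m pendant '[{"dx":0,"dy":0,"dz":-12,"twist":0,"hand":0},{"dx":0,"dy":0,"dz":-24,"twist":0,"hand":0},{"dx":40,"dy":-1,"dz":-24,"twist":0,"hand":0},{"dx":85,"dy":-2,"dz":-24,"twist":0,"hand":0},{"dx":123,"dy":-3,"dz":-20,"twist":0,"hand":0}]';python3 -m pendant '[{"dx":0,"dy":0,"dz":7,"twist":0,"hand":0},{"dx":0,"dy":0,"dz":13,"twist":0,"hand":0},{"dx":0,"dy":0,"dz":17,"twist":0,"hand":0},{"dx":0,"dy":0,"dz":20,"twist":0,"hand":0},{"dx":0,"dy":0,"dz":20,"twist":0,"hand":0}]';python3 -c "
from h import *
for k in 'ed': go(*M[k],.1055,85.75)"
```

```text
clock: 52.42
eef_pos: [0.4249, -0.0367, 0.108]
tool_rot: [-180.0, 0.0, 85.7]
wrist_force: [0.2, 0.2, 0.7]
finger_gap: 0.001
clock: 52.8
eef_pos: [0.4255, -0.0367, 0.107]
tool_rot: [-179.9, -0.1, 85.7]
wrist_force: [-8.8, -0.1, 25.0]
finger_gap: 0.001
clock: 53.42
eef_pos: [0.4316, 0.0881, 0.125]
tool_rot: [179.9, -0.1, 85.8]
wrist_force: [0.5, -0.1, 1.2]
finger_gap: 0.001
clock: 54.05
eef_pos: [0.4313, 0.0851, 0.107]
tool_rot: [-179.9, -0.0, 85.6]
wrist_force: [-8.5, -2.6, 24.1]
finger_gap: -0.004
dx 1 dy 1 dz 1 twist -0.1 | at [0.4313 0.0851 0.107 ] [-179.9   -0.    85.6] F [-8.5 -2.6 24.1] gap -0.004 t 54.05
dx 124 dy 0 dz 2 twist -0.1 | at [0.4313 0.0851 0.107 ] [-179.9   -0.    85.6] F [-8.5 -2.6 24.1] gap -0.004 t 54.05
```

Seated at a and e; same at d, then clear away.

```bash
python3 -m pendant '[{"dx":0,"dy":0,"dz":-12,"twist":0,"hand":0},{"dx":0,"dy":0,"dz":-24,"twist":0,"hand":0},{"dx":40,"dy":0,"dz":-24,"twist":0,"hand":0},{"dx":85,"dy":0,"dz":-24,"twist":0,"hand":0},{"dx":123,"dy":0,"dz":-20,"twist":0,"hand":0}]';python3 -m pendant '[{"dx":0,"dy":0,"dz":7,"twist":0,"hand":0},{"dx":0,"dy":0,"dz":13,"twist":0,"hand":0},{"dx":0,"dy":0,"dz":17,"twist":0,"hand":0},{"dx":0,"dy":0,"dz":20,"twist":0,"hand":0},{"dx":0,"dy":0,"dz":20,"twist":0,"hand":0}]';python3 -m pendant '[{"dx":0,"dy":0,"dz":-20,"twist":0,"hand":0},{"dx":0,"dy":0,"dz":-60,"twist":0,"hand":0},{"dx":30,"dy":0,"dz":-110,"twist":0,"hand":0},{"dx":80,"dy":0,"dz":-160,"twist":0,"hand":20},{"dx":110,"dy":0,"dz":-170,"twist":0,"hand":30}]'; python3 -m pendant '[{"dx":0,"dy":0,"dz":0,"twist":0,"hand":30},{"dx":0,"dy":0,"dz":0,"twist":0,"hand":30},{"dx":0,"dy":0,"dz":0,"twist":0,"hand":30}]'; python3 - <<'E'
from h import *
import pickle
f=save('scene','s7.png')
f=save('top','top3.png');crop('top3.png','t6.png',170,130,330,270,5);pickle.dump(f,open('top3.pkl','wb'))
s=manip.observe();f=save('wrist','w30.png')
E
```

```text
clock: 54.68
eef_pos: [0.4408, 0.2106, 0.125]
tool_rot: [179.9, -0.1, 85.8]
wrist_force: [-0.2, -0.6, -0.1]
finger_gap: 0.0
clock: 55.3
eef_pos: [0.4404, 0.2075, 0.107]
tool_rot: [-179.9, -0.0, 85.6]
wrist_force: [-7.6, -4.7, 20.8]
finger_gap: -0.0
clock: 55.92
eef_pos: [0.4499, 0.3199, 0.278]
tool_rot: [179.8, -0.3, 85.7]
wrist_force: [0.1, 0.2, -1.1]
finger_gap: 0.351
clock: 56.3
eef_pos: [0.4487, 0.3166, 0.2736]
tool_rot: [-180.0, 0.1, 85.6]
wrist_force: [0.2, -0.7, -0.3]
finger_gap: 0.349
```

View pics/s7.png

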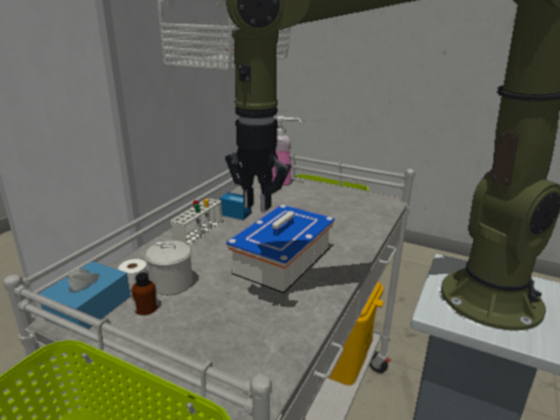

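View pics/t6.png

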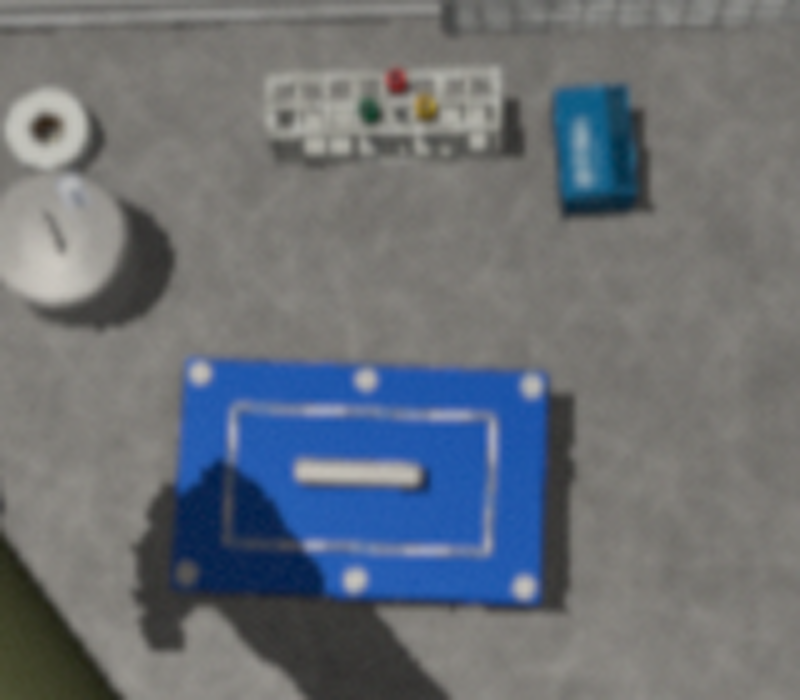

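View pics/w30.png

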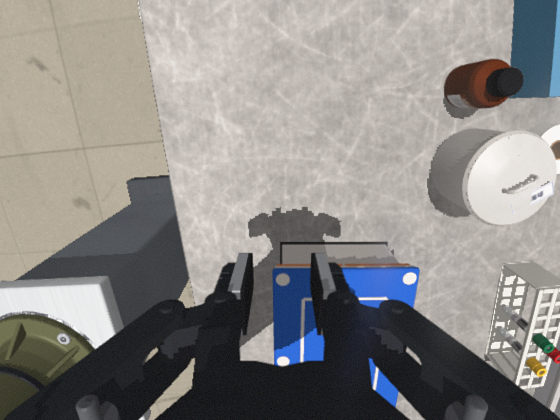

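Lid is seated and level, the bystanders are unmoved, the robot is clear of everything.

```bash
python3 -c "
from h import *
print(manip.hand_in())"
```

```text
the job is handed in; nothing more can be done
None
```

I packed the tub and handed the job in at about 56 s of the 210 s allowed. The hand-in call gives no verdict.

- **Bottles:** The cameras showed two bottles present. I stood both upright in the blue channel, about 80 mm apart. One had been knocked up against the jar before I reached it, so I picked that one up by its cap. A picture before the lid went on showed both standing in line.
- **Lid:** I set it on the bead, then pressed it in two rounds, one thumb mark at a time (c, f, b, a, e partway, then d, e, a, b, f, c fully). I then re-pressed all six marks. Every mark stopped hard with the fingertips at 96 mm above the worktop, which is the seated height.
- **Last checks:** The final pictures show the lid level all round. The jar, brown bottle and carton look unmoved, and the gripper was clear and touching nothing.
- **Disagreements:**
  - The top and wrist cameras differed by 5–9 mm on the bottle positions. I went by the wrist camera and contact force there, and the lid went in without snagging.
  - The thumb marks measured about 148 by 244 mm apart, against the 152 by 248 mm the description implies.
- **Force:** One press, at mark e, briefly reached 45 N upward (about 49 N in all) through the fingertips. The 40 N limit is stated for the arm and gripper body, so I don't expect it to count. The other presses I read stayed below about 36 N.

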